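Refit the chip tray of the key cutting machine

TASK

The key cutting machine's orange chip tray has been emptied and has to go back in. Take it by its black pull grip, lift its far end over the lip into the mouth in the machine's front, feel gently for the guides hidden inside and slide the tray home without forcing it, until its front panel lies flat against the machine's face; then let it down behind the lip, level, and let go of it. Leave the other things on the counter where they are.

Things in the scene. Friction and masses are not known exactly. Their poses are not given: they have to be found in the camera images.
- machine: Grey key cutting machine, fixed (all sizes in mm). Origin: foot of its front face, mid-width, counter level; x runs level into the machine, y left, z up. Base 280 wide, 300 deep, 86 high; vices, cutter and motor stand on it from 100 behind the face, up to 225 high. Bay floor at z = 14. Until it is let down behind the lip, pressing the tray on the machine with more than 20 N is forcing it.
- bay_mouth (a point): On the machine's face, mid-width, at the top of the lip (machine z = 19); axes as the machine's. The tray's mouth here is 180 wide, centred on this point, open from z = 19 up to z = 60. The steel lip across its foot is 4 thick (x = 0 to 4) and stands 5 above the bay floor behind it; in mm.
- bay_throat (a point): Point on the bay floor at y = 0, 24 behind the face. Two upright steel guides, hidden inside: parallel to machine x and 132.5 apart from x = 24 to 174; splayed evenly at 45 degrees to 166 apart at x = 7. Bolted in slotted holes: their common centre line lies anywhere up to 10 left or right of this point (only touch tells); they do not shift under the tray. No stop at the back; in mm.
- tray_grip (a point): Grasp point of the tray's black pull grip, a bar 14 wide (y), 22 high, 45 long (x), its underside 23 above the tray's. The point is half-way up it (34 above the tray's underside), 26 in front of the front panel, 117 from the pan's centre. x points level from the grip to the pan's far end, y left, z up. Tray 200 to 340 g, on the counter left of the machine; in mm.
- tray_centre (a point): Centre of the orange pan, 17 above its underside; axes as the grip's. Pan 160 long, 130 wide, 34 high, far end at x = 80. Front panel 4 thick, 202 wide, 50 high from the underside up, its back at x = -87. A gap 7 wide between panel and pan, open below from 12 above the underside, takes the lip. Home: at machine x = 84 to 87, z = 31 (underside on the bay floor); in mm.
- padlock: Bystander, to be left alone: brass padlock, body 34 x 50, 26 high. Origin: under its middle; in mm.
- brush: Bystander, to be left alone: hand brush, 200 long, lying. Origin: under its middle; in mm.
- plug_box: Bystander, to be left alone: small orange and white carton, 35 x 80, 30 high. Origin: under its middle; in mm.
- chain_box: Bystander, to be left alone: green and white carton, 80 x 80, 45 high. Origin: under its middle; in mm.
- pen_mug: Bystander, to be left alone: white mug, 76 across, 95 high. Origin: under its middle; in mm.
- key_a: Bystander, to be left alone: brass key, 58 long, 4 thick, lying. Origin: under its middle; in mm.
- key_b: Bystander, to be left alone: brass key, 58 long, 4 thick, lying. Origin: under its middle; in mm.

How it is judged:
By the outcome, as a careful person would: the job done as asked, in the order asked, and still so for the second after the job is handed in, with the robot touching nothing.
It also fails if it takes over 67 s, if anything falls off the work surface, if the arm or the gripper's body presses on something with over 40 N, if the wrist force passes 120 N, or if a joint passes its speed limit or range.

ROBOT

A 6-joint arm with a two-finger parallel gripper is mounted at the origin on the work surface. World frame = base frame: x ahead of the robot, y to its left, z up, the work surface at z = 0. Lengths are in mm, angles in degrees, forces in N, time in s.
With the tool pointing down it reaches from about 350 to 850 mm from the base axis. Payload 8.1 kg.
Tool frame: the origin (TCP) lies between the finger pads; the fingertips stand 22 mm ahead of it and the grasp point (between the pads) lies 3 mm ahead of it; z points along the fingers, y is the direction in which the jaws open and shut (so a half turn about z gives the same grasp; the last joint's range is limited). The gripper opens to 85 mm and grips with 20 to 120 N. Pads are 22 mm wide; open, the fingers measure 114 mm over their backs; the gripper's body (76 mm by 85 mm) begins 54 mm behind the grasp point. The pads swing forward as they close: fully open they stand 13 mm farther back than shut.
Start: joints at [-79.951, 7.471, 85.268, -0, 87.261, -4.893], TCP at [154.732, -579.71, 253.292] pointing down, gripper open.
Joint ranges: [-169.43, 169.43], [-51.17, 129.36], [1.28, 143.12], [-76.62, 256.62], [0, 156.53], [-152.29, 152.29]. Speed limits (degrees/s): [136.94, 136.94, 159.86, 180, 180, 180].

INTERFACE

Orientations are given as [roll, pitch, yaw] about the fixed x, y, z axes, in that order (R = Rz(yaw) Ry(pitch) Rx(roll)).
In Python, from bench import r gives the robot as it stands.
- The arm moves only by the tool drive_tool, never from a script. Its argument "moves" is a list of rows, each a list of 2 entries, a list of its own where there are three numbers: the shift along the world's x, y, z in mm, then the turn about the world's z in degrees. A call has exactly 8 rows; each row is the pose to reach, as a shift and turn from the pose commanded when the call began; what a row does not reach only later rows make up. A row lasts 1/12 s, in which the tool goes at most 41.7 mm and 7.16 degrees, less where a joint would pass 70% of its speed; a pose out of reach is approached as far as the arm can. A call with a gripper value outside its range is refused whole. "fingers" is the finger opening in mm, from 0 to 85.4, set as the call begins (left out, the last holds). The fingers move at their own pace and stop on an object; "squeeze" is the grip in N (left out, the last holds). Time passes only in rows, so rows that repeat a pose let the fingers close, or fill a call up. It gives the time, the measured TCP pose, the force and the opening at its end, in the units of the state.
- r.sense(): the state, without advancing time (a new reading comes with each control period).
- r.snapshot(name): name is "side" or "top" or "wrist"; returns a dict with "pixels" (400x640x3 uint8, red, green, blue), "camera_matrix" (3x3 intrinsics, pixels), "xyz" and "orientation" of the camera in the world. Camera axes: x right, y down, z forward; pixel columns grow to the right and rows downward; lengths in mm; the calibration is good to about 2 mm. A picture is of the moment at which its call begins. There is no depth.
- r.hand_in(): hands the job in, once; it reports no verdict.
The state is a dict: "time": time; "joint_pos": joint angles; "qd": joint speeds; "joint_efforts": joint torques, N m; "tool_pos": TCP position; "tcp_rot": TCP orientation; "ft_force": force on the tool from outside, world axes, zero at the start; "wrist_torque": the same for the moment, N m; "finger_gap": finger opening in mm.
Only numpy, scipy, OpenCV 4.12 (cv2) and the standard library are available. Lean on these libraries where they do the work, as an engineer would, in place of code of your own. Each camera call takes 0.05 s, during which the arm holds its last target.

## Working session

There is one attempt and no reset: what is moved stays moved. The work goes in short steps, Python scripts to look and compute and a tool call to move; the robot and the scene stay as the last step left them, time stands still between calls to the robot, and variables do not carry over. Pictures are saved under pics/ and viewed, and the job is handed in when it is done.

Besides the shell and the picture viewer there is one more tool, called after "Request:" by a JSON object that holds its "name" and its "arguments", one argument or row to a line. drive_tool: Moves the arm, as the interface text tells. Its arguments: {"type":"object","properties":{"moves":{"type":"array","items":{"type":"array"}},"fingers":{"type":"number"},"squeeze":{"type":"number"}},"required":["moves"]}

```bash
mkdir -p pics; ls; cat > h.py <<'E'
import numpy as np, cv2, pickle
from bench import r
def snap(cam,name):
    s=r.snapshot(cam); cv2.imwrite(f'pics/{name}.png',np.array(s['pixels'])[:,:,::-1]); s['pixels']=np.array(s['pixels']); pickle.dump(s,open(f'pics/{name}.pkl','wb')); return s
def load(n): return pickle.load(open(f'pics/{n}.pkl','rb'))
from scipy.spatial.transform import Rotation as R
def Rc(s):
    o=np.array(s['orientation'],float)
    return o if o.shape==(3,3) else R.from_euler('xyz',o,degrees=True).as_matrix()
def ray(s,u,v,z):
    K=np.array(s['camera_matrix']);d=Rc(s)@np.linalg.inv(K)@[u,v,1]; c=np.array(s['xyz']); return c+d*(z-c[2])/d[2]
def proj(s,p):
    K=np.array(s['camera_matrix']);q=K@(Rc(s).T@(np.array(p,float)-np.array(s['xyz']))); return q[:2]/q[2]
def crop(n,x0,y0,x1,y1,k,out):
    im=cv2.imread(f'pics/{n}.png')[y0:y1,x0:x1]; cv2.imwrite(f'pics/{out}.png',cv2.resize(im,None,fx=k,fy=k,interpolation=cv2.INTER_CUBIC))
E
python3 - <<'E'
from h import *
for c in ('side','top','wrist'):
    s=snap(c,c+'0'); print(c,s['xyz'],s['orientation'],s['camera_matrix'])
print(r.sense())
E
```

```text
pics
side [ 350.85054982 1082.59632803 1349.10337783] [-139.96909675   -0.91499826 -166.46411121] [[483.53967397   0.         315.73885653]
 [  0.         483.53967397 192.59911174]
 [  0.           0.           1.        ]]
top [ 329.56469814   34.17877729 1566.10314408] [-169.90987178   -1.06437992  -88.71009932] [[505.41855295   0.         317.58177054]
 [  0.         505.41855295 196.51632939]
 [  0.           0.           1.        ]]
wrist [ 233.35555107 -558.46343898  372.33945403] [161.7967464    0.17468616 -75.04439228] [[323.53288307   0.         321.73147163]
 [  0.         323.53288307 200.40695463]
 [  0.           0.           1.        ]]
{'time': 0.15, 'joint_pos': array([-7.99523091e+01,  7.50677915e+00,  8.53140693e+01, -2.72600382e-04,
        8.72620175e+01, -4.89390465e+00]), 'qd': array([ 0.06992714, -0.16165677, -0.17244998,  0.03167183,  0.03557832,
       -0.03311157]), 'joint_efforts': array([-1.38712735e-04, -5.70061934e+01, -5.01157308e+01, -2.24910814e-04,
        9.83501610e-03,  1.16011126e-06]), 'tool_pos': array([ 154.64416957, -579.32742275,  252.47700644]), 'tcp_rot': array([-1.79917413e+02, -6.79809473e-03,  1.49416039e+01]), 'ft_force': array([ 0.33075076,  0.1738551 , -0.82484833]), 'wrist_torque': array([ 0.02531419,  0.09389944, -0.00708638]), 'finger_gap': 85.4741759885343}
```

View pics/side0.png

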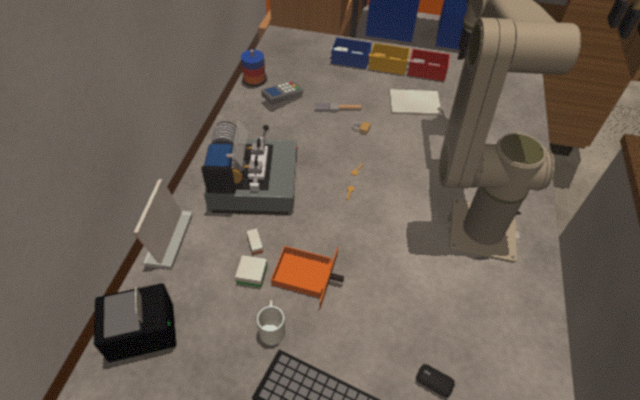

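View pics/top0.png

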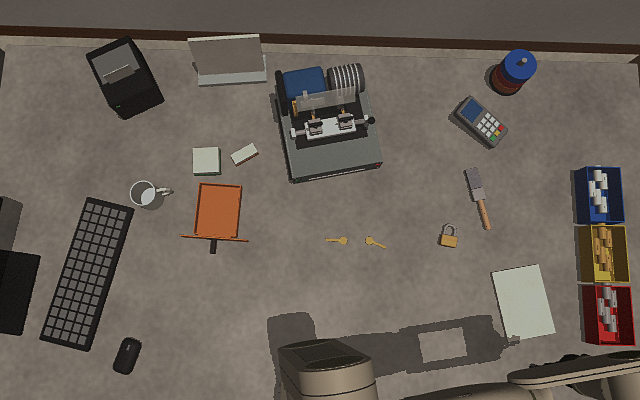

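View pics/wrist0.png

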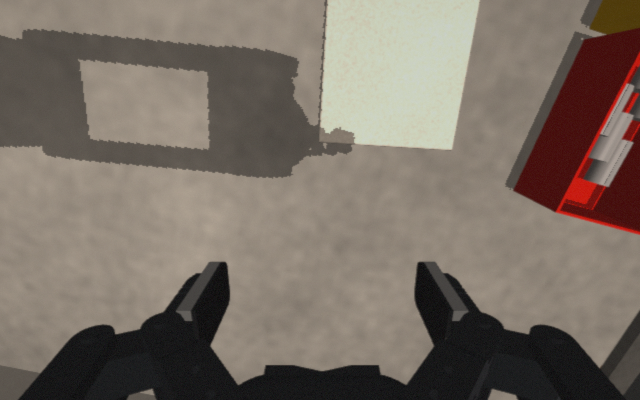

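The top view shows the tray, grip toward the robot, at about (218,215) with its grip at (212,246). The machine's front face runs from (293,180) to (381,163). I'll enlarge both.

```bash
python3 - <<'E'
from h import *
crop('top0',175,170,255,260,8,'t_tray'); crop('top0',265,85,395,190,6,'t_mach'); 
E
```

```text
(no output)
```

View pics/t_tray.png

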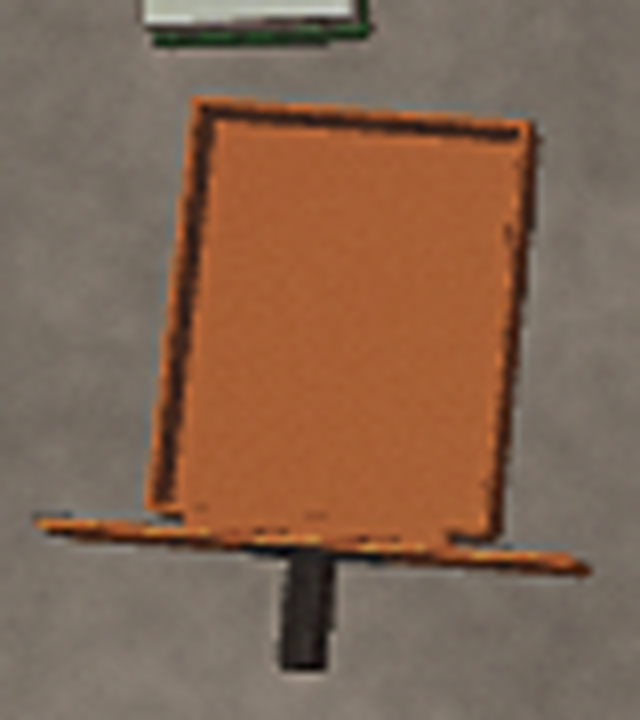

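View pics/t_mach.png

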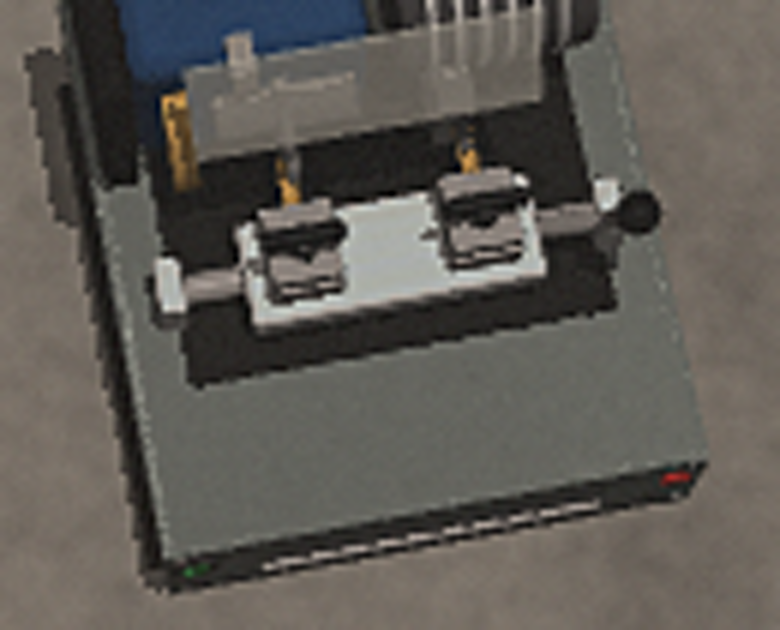

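```bash
cat >> h.py <<'E'
def cp(s,x0,y0,k,px,py,z): return ray(s,x0+(px+.5)/k-.5,y0+(py+.5)/k-.5,z)
E
python3 - <<'E'
from h import *
s=load('top0')
P=lambda px,py,z: cp(s,175,170,8,px,py,z)[:2]
M=lambda px,py,z: cp(s,265,85,6,px,py,z)[:2]
a,b=P(38,520,50),P(590,568,50); print('panel',a,b,np.linalg.norm(a-b),'mid',(a+b)/2, 'normal yaw',np.degrees(np.arctan2((a-b)[0]*-1,(a-b)[1])))
fl,fr,nr,nl=P(197,98,34),P(537,120,34),P(497,540,34),P(150,510,34)
print(fl,fr,nr,nl,np.linalg.norm(fl-fr),np.linalg.norm(fr-nr),np.linalg.norm(fl-nl))
c=(fl+fr+nl+nr)/4; d=(fl+fr-nl-nr); print('centre',c,'yaw',np.degrees(np.arctan2(d[1],d[0])))
print('grip front',P(283,668,45),P(327,668,45), 'root',P(290,555,45),P(335,555,45))
ml,mr=M(163,560,86),M(708,464,86); print('mach',ml,mr,np.linalg.norm(ml-mr),(ml+mr)/2,'yaw',np.degrees(np.arctan2(-(ml-mr)[0],(ml-mr)[1])))
ml,mr=M(150,590,0),M(690,500,0); print('mach foot',ml,mr,np.linalg.norm(ml-mr),(ml+mr)/2,'yaw',np.degrees(np.arctan2(-(ml-mr)[0],(ml-mr)[1])))
E
```

```text
panel [473.69889701 423.10312136] [460.73740411 216.38177702] 207.1272905854346 mid [467.21815056 319.74244919] normal yaw -3.587766639262704
[639.41417056 377.71090051] [634.20948141 246.70468342] [471.86142641 253.89403515] [480.03448968 385.32600682] 131.10956374082096 162.50716211910543 159.5615007490412
centre [556.37989202 315.90890647] yaw -2.6346346249837174
grip front [421.10612253 329.52950783] [421.49418955 313.16973113] root [463.32948689 329.43335626] [463.73703064 312.6194527 ]
mach [648.05478524  91.15794531] [ 704.68675886 -181.21004696] 278.19328469561435 [676.37077205 -45.02605082] yaw 11.745836063276613
mach foot [650.234501   100.79874017] [ 706.55167019 -184.13985505] 290.45073005335416 [678.3930856  -41.67055744] yaw 11.18022501945477
```

Request:
{"name": "drive_tool", "arguments": {
  "moves": [
    [[27,29,0],-2],
    [[54,58,0],-4],
    [[81,87,0],-6],
    [[108,116,0],-8],
    [[135,145,0],-10],
    [[162,174,0],-12],
    [[189,203,0],-15],
    [[216,232,0],-18]
  ],
  "fingers": 60,
  "squeeze": 100
}}

```text
time: 0.82
tool_pos: [371.6, -346.0, 253.2]
tcp_rot: [-180.0, 0.0, -3.2]
ft_force: [-0.1, -0.7, 0.5]
finger_gap: 59.9
```

Request:
{"name": "drive_tool", "arguments": {
  "moves": [
    [[5,41,0],0],
    [[10,82,0],0],
    [[15,123,0],0],
    [[20,164,0],0],
    [[25,205,0],0],
    [[30,246,0],0],
    [[35,287,0],0],
    [[40,328,0],0]
  ]
}}

```text
time: 1.48
tool_pos: [410.3, -17.8, 253.3]
tcp_rot: [180.0, -0.0, -3.1]
ft_force: [0.4, 0.9, 0.9]
finger_gap: 59.9
```

Request:
{"name": "drive_tool", "arguments": {
  "moves": [
    [[3,41,0],0],
    [[6,82,0],0],
    [[9,123,0],0],
    [[12,164,0],0],
    [[15,205,0],0],
    [[18,246,0],0],
    [[21,287,0],0],
    [[24,320,0],0]
  ]
}}

```text
time: 2.15
tool_pos: [434.0, 303.2, 252.9]
tcp_rot: [-180.0, 0.0, -3.0]
ft_force: [0.7, 0.7, 0.4]
finger_gap: 60.0
```

```bash
python3 - <<'E'
from h import *
s=snap('wrist','w1'); print(s['xyz'],s['orientation'],r.sense()['tool_pos'],r.sense()['tcp_rot'])
E
```

```text
[515.32471613 299.28815688 372.92593565] [ 1.61747320e+02  9.68315932e-02 -9.29742897e+01] [433.78481055 307.36654882 252.49503808] [-1.79821980e+02  6.40196079e-02 -2.88132881e+00]
```

View pics/w1.png

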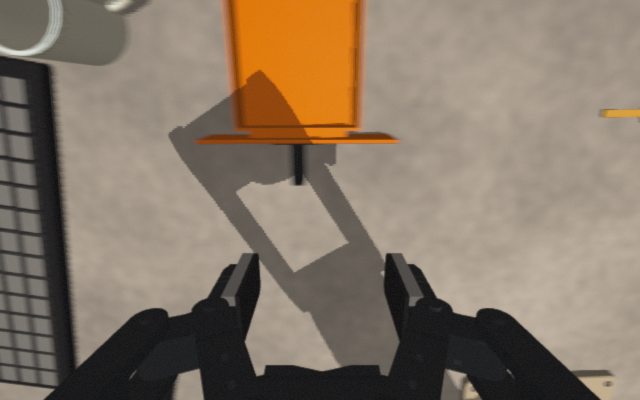

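```bash
python3 - <<'E'
from h import *
crop('w1',190,100,410,210,3.6,'w1c')
E
```

```text
(no output)
```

View pics/w1c.png

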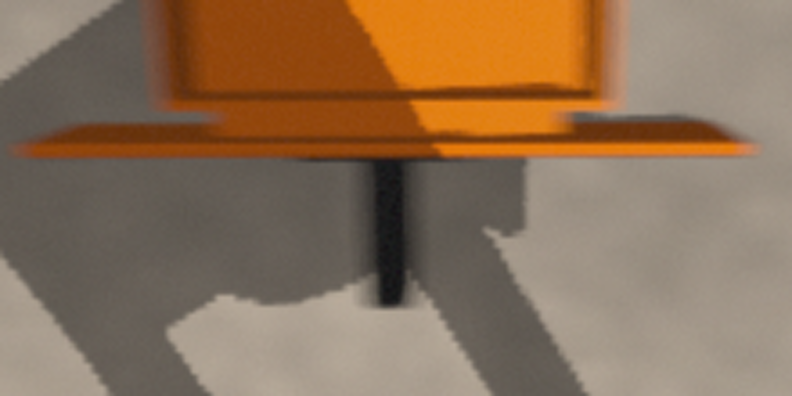

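```bash
python3 - <<'E'
from h import *
s=load('w1')
P=lambda px,py,z: cp(s,190,100,3.6,px,py,z)[:2]
a,b=P(14,150,50),P(758,148,50); print(a,b,np.linalg.norm(a-b),(a+b)/2,np.degrees(np.arctan2(-(a-b)[0],(a-b)[1])))
print('grip front top',P(373,283,45),P(408,283,45),'root',P(373,158,45),P(408,158,45),'low front',P(390,306,23))
a,b=P(165,100,34),P(615,100,34);print('near rim',a,b,np.linalg.norm(a-b),(a+b)/2)
E
```

```text
[477.17071002 429.1598451 ] [467.13373528 224.52752932] 204.87831881689397 [472.15222265 326.84368721] -2.8080402831525157
grip front top [433.19587467 333.88136152] [432.67360388 323.74506073] root [469.16999078 331.01607894] [468.6633759 321.219069 ] low front [420.05906036 331.50046966]
near rim [487.11157984 390.04797907] [480.47186409 261.85201288] 128.36779803563792 [483.79172197 325.94999598]
```

Request:
{"name": "drive_tool", "arguments": {
  "moves": [
    [[0,10,0],0],
    [[0,20,0],0],
    [[0,20,0],0],
    [[0,20,0],0],
    [[0,20,0],0],
    [[0,20,0],0],
    [[0,20,0],0],
    [[0,20,0],0]
  ]
}}

```text
time: 2.87
tool_pos: [435.0, 319.7, 253.5]
tcp_rot: [-180.0, -0.0, -3.1]
ft_force: [1.1, 0.6, -0.0]
finger_gap: 60.2
```

```bash
python3 - <<'E'
from h import *
print(r.sense()['tool_pos'])
s=snap('wrist','w2'); print(s['xyz'],s['orientation'],r.sense()['tool_pos'],r.sense()['tcp_rot'])
crop('w2',190,100,410,210,3.6,'w2c')
E
```

```text
[434.95079518 319.68535073 253.49543914]
[516.17533058 315.59605939 373.5281654 ] [ 1.61783287e+02  8.52058389e-02 -9.31015326e+01] [434.90098668 319.81897699 253.46823708] [-1.79991579e+02 -1.61111644e-02 -3.10069925e+00]
```

View pics/w2c.png

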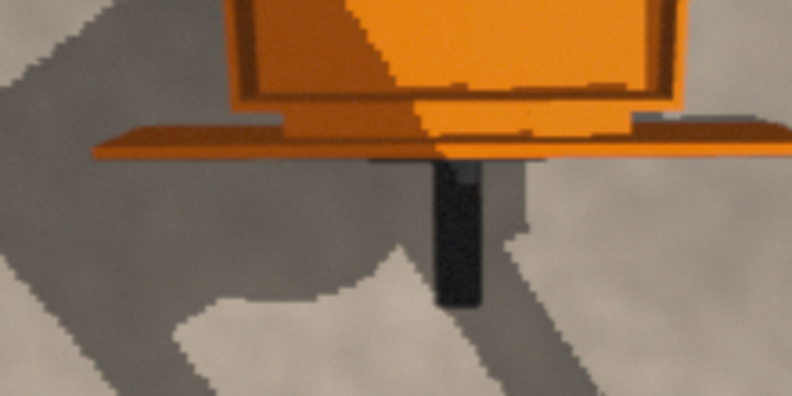

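```bash
python3 - <<'E'
from h import *
s=load('w2')
P=lambda px,py,z: cp(s,190,100,3.6,px,py,z)[:2]
a,b=P(93,150,50),P(792,148,50); print(a,b,np.degrees(np.arctan2(-(a-b)[0],(a-b)[1])))
print('grip',P(434,290,45),P(480,290,45),'root',P(434,160,45),P(480,160,45),'bot', P(458,306,23),'top as front',P(458,306,45))
a,b=P(229,110,34),P(686,109,34);print('near rim',a,b,np.linalg.norm(a-b),(a+b)/2,np.degrees(np.arctan2(-(a-b)[0],(a-b)[1])))
crop('w2',190,0,440,160,3.2,'w2d')
E
```

```text
[477.26906876 423.91272227] [467.42433788 231.37664837] -2.927091607664475
grip [431.1451761  332.79592147] [430.42615771 319.43008322] root [468.73310456 330.33870278] [468.03686847 317.4373705 ] bot [419.91278254 326.80969984] top as front [425.95445413 326.1059045 ]
near rim [484.54532076 388.55682218] [477.76462309 257.84138362] 130.89119045743033 [481.15497193 323.1991029 ] -2.969484323246737
```

View pics/w2d.png

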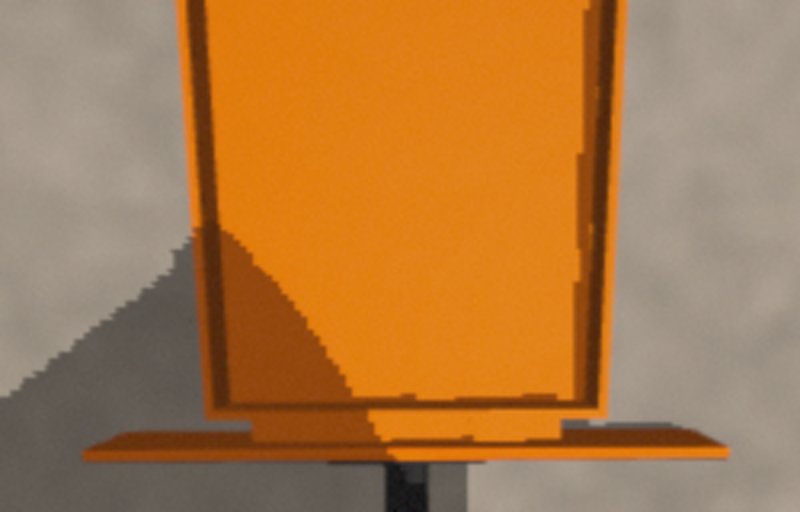

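Request:
{"name": "drive_tool", "arguments": {
  "moves": [
    [[7,5,-30],0],
    [[7,5,-60],0],
    [[7,5,-95],0],
    [[7,5,-130],0],
    [[7,5,-160],0],
    [[7,5,-185],0],
    [[7,5,-205],0],
    [[7,5,-216],0]
  ]
}}

```text
time: 3.58
tool_pos: [440.1, 324.0, 34.2]
tcp_rot: [179.9, 0.2, -3.1]
ft_force: [-0.3, 0.1, 0.1]
finger_gap: 60.4
```

Request:
{"name": "drive_tool", "arguments": {
  "moves": [
    [[0,0,0],0],
    [[0,0,0],0],
    [[0,0,0],0],
    [[0,0,0],0],
    [[0,0,0],0],
    [[0,0,0],0],
    [[0,0,0],0],
    [[0,0,0],0]
  ],
  "fingers": 0
}}

```text
time: 4.25
tool_pos: [443.1, 326.1, 39.6]
tcp_rot: [-179.9, -0.2, -3.1]
ft_force: [-1.7, -1.0, 6.3]
finger_gap: 12.3
```

```bash
python3 - <<'E'
from h import *
q=r.sense(); print(q['tool_pos'],q['tcp_rot'],q['ft_force'],q['wrist_torque'],q['finger_gap'])
s=snap('wrist','w3')
E
```

```text
[443.14687124 326.09014974  39.61339808] [-1.79891561e+02 -1.67182996e-01 -3.06363716e+00] [-1.72718634 -0.98324654  6.28916511] [-0.28538702  0.18209578 -0.14127625] 12.328503766674478
```

View pics/w3.png

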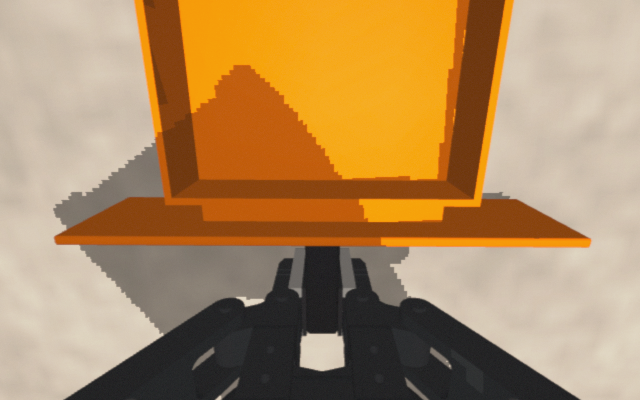

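Request:
{"name": "drive_tool", "arguments": {
  "moves": [
    [[0,0,4],0],
    [[0,0,10],0],
    [[0,0,18],0],
    [[0,0,26],0],
    [[0,0,34],0],
    [[0,0,40],0],
    [[0,0,40],0],
    [[0,0,40],0]
  ]
}}

```text
time: 4.97
tool_pos: [442.1, 325.6, 78.0]
tcp_rot: [-180.0, -0.1, -3.1]
ft_force: [0.1, 0.9, -3.1]
finger_gap: 12.2
```

```bash
python3 - <<'E'
from h import *
q=r.sense(); print(q['tool_pos'],q['tcp_rot'],q['ft_force'],q['wrist_torque'],q['finger_gap'])
s=snap('side','s4'); crop('s4',230,220,390,330,5,'s4c'); s=snap('wrist','w4')
E
```

```text
[442.14423005 325.55487131  77.99495024] [-1.79954840e+02 -6.17930606e-02 -3.05946599e+00] [ 0.06102631  0.92571114 -3.09712876] [ 0.0423877   0.24386173 -0.00563171] 12.178440099683517
```

View pics/s4c.png

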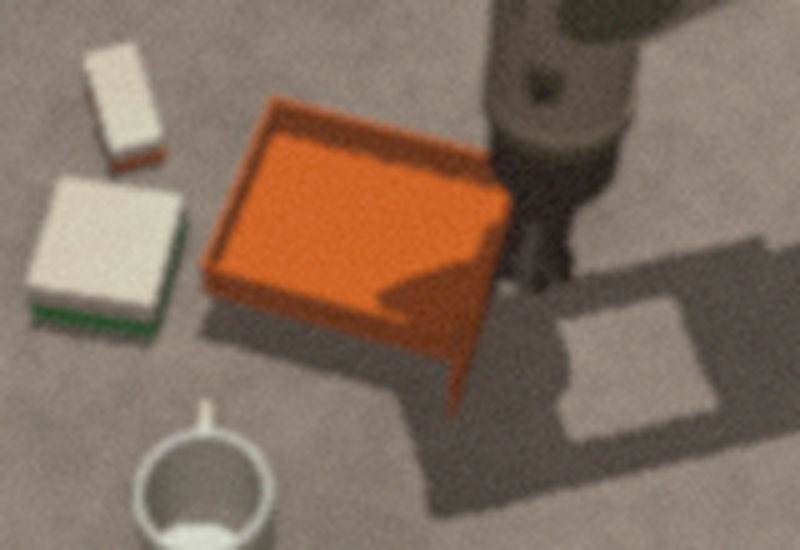

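View pics/w4.png

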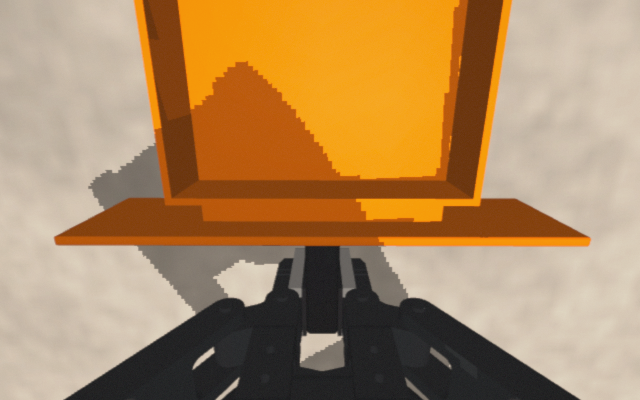

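```bash
python3 - <<'E'
from h import *
crop('w4',40,180,200,260,5,'w4l'); crop('w4',440,180,600,260,5,'w4r'); crop('w4',120,0,220,60,5,'w4tl')
a=cv2.imread('pics/w4l.png');b=cv2.imread('pics/w4r.png'); cv2.imwrite('pics/w4lr.png',np.vstack([a[:300],b[:300]]) )
E
```

```text
(no output)
```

View pics/w4l.png

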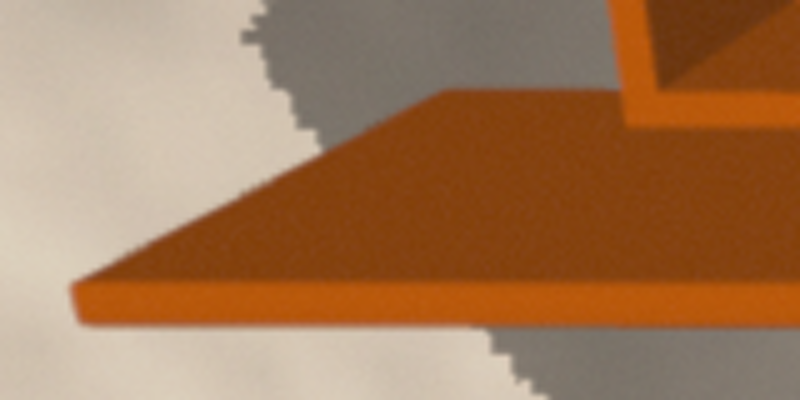

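View pics/w4r.png

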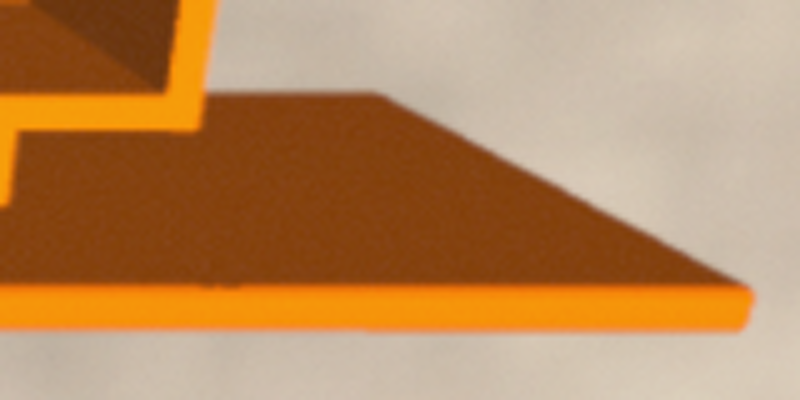

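```bash
cat >> h.py <<'E'
OBJ=np.array([[-87,101,50],[-91,101,50],[-87,101,0],[-80,65,34],[-87,-101,50],[-91,-101,50],[-87,-101,0],[-80,-65,34]],float)
def pnp(s,img,obj):
    K=np.array(s['camera_matrix']); ok,rv,tv=cv2.solvePnP(obj,img,K,None)
    pr,_=cv2.projectPoints(obj,rv,tv,K,None); Rw=Rc(s)@cv2.Rodrigues(rv)[0]; t=Rc(s)@tv[:,0]+np.array(s['xyz'])
    return Rw,t,np.abs(pr[:,0]-img).max()
E
python3 - <<'E'
from h import *
s=load('w4')
L=[(70,284),(80,325),(447,88),(625,127)];Rr=[(752,286),(743,331),(380,92),(200,131)]
img=np.array([[40+(x+.5)/5-.5,180+(y+.5)/5-.5] for x,y in L]+[[440+(x+.5)/5-.5,180+(y+.5)/5-.5] for x,y in Rr])
Rw,t,e=pnp(s,img,OBJ); print('err',e,'underside centre',t,'euler xyz',R.from_matrix(Rw).as_euler('xyz',degrees=True))
print('grip pt',Rw@[-117,0,34]+t)
print(s['xyz'],s['orientation'])
E
```

```text
err 1.4438962919870733 underside centre [558.47627865 319.37972404  35.00608797] euler xyz [ 0.02958721  0.75313752 -3.13206253]
grip pt [442.10642084 325.72981976  70.54103522]
[522.97778453 321.28643734 197.34798976] [ 1.61772136e+02  8.25580610e-02 -9.30443928e+01]
```

Request:
{"name": "drive_tool", "arguments": {
  "moves": [
    [[-1,-10,15],0],
    [[-3,-30,30],1],
    [[-4,-55,30],2],
    [[-6,-85,30],3],
    [[-7,-115,30],4],
    [[-9,-145,30],5],
    [[-10,-175,30],6],
    [[-12,-205,30],7]
  ]
}}

```text
time: 5.73
tool_pos: [429.0, 118.9, 106.7]
tcp_rot: [180.0, 0.0, 4.0]
ft_force: [1.1, -0.3, -2.0]
finger_gap: 12.1
```

Request:
{"name": "drive_tool", "arguments": {
  "moves": [
    [[-1,-30,0],1],
    [[-3,-60,0],2],
    [[-4,-90,0],3],
    [[-5,-120,0],4],
    [[-6,-150,0],5],
    [[-7,-180,0],6],
    [[-8,-205,0],7],
    [[-8,-218,0],7.8]
  ]
}}

```text
time: 6.4
tool_pos: [421.0, -100.3, 106.9]
tcp_rot: [180.0, 0.1, 11.7]
ft_force: [0.2, -0.1, -2.6]
finger_gap: 12.0
```

Request:
{"name": "drive_tool", "arguments": {
  "moves": [
    [[0,0,0],0],
    [[0,0,0],0],
    [[0,0,0],0],
    [[0,0,0],0],
    [[0,0,0],0],
    [[0,0,0],0],
    [[0,0,0],0],
    [[0,0,0],0]
  ]
}}

```text
time: 7.07
tool_pos: [421.8, -97.4, 107.3]
tcp_rot: [180.0, -0.0, 11.8]
ft_force: [0.1, -0.3, -2.0]
finger_gap: 12.5
```

```bash
python3 - <<'E'
from h import *
q=r.sense(); print(q['tool_pos'],q['tcp_rot'],q['ft_force'],q['wrist_torque'],q['finger_gap'])
s=snap('wrist','w5');s=snap('top','t5'); crop('t5',260,80,420,200,5,'t5c')
E
```

```text
[421.8095438  -97.36220091 107.32193648] [ 1.79998520e+02 -4.57795219e-03  1.17824646e+01] [ 0.10907349 -0.25595314 -2.02516642] [-0.02276757  0.24300325 -0.00555976] 12.54014408777521
```

View pics/w5.png

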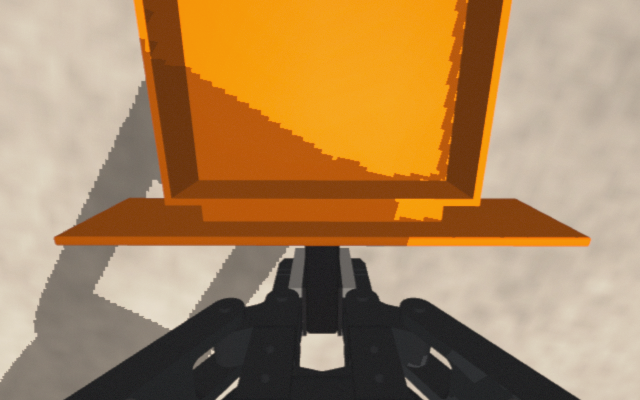

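View pics/t5.png

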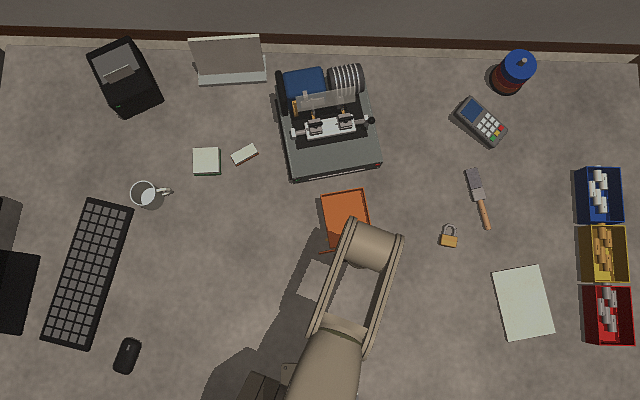

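```bash
python3 - <<'E'
from h import *
crop('t5',275,130,395,235,6.5,'t5d')
E
```

```text
(no output)
```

View pics/t5d.png

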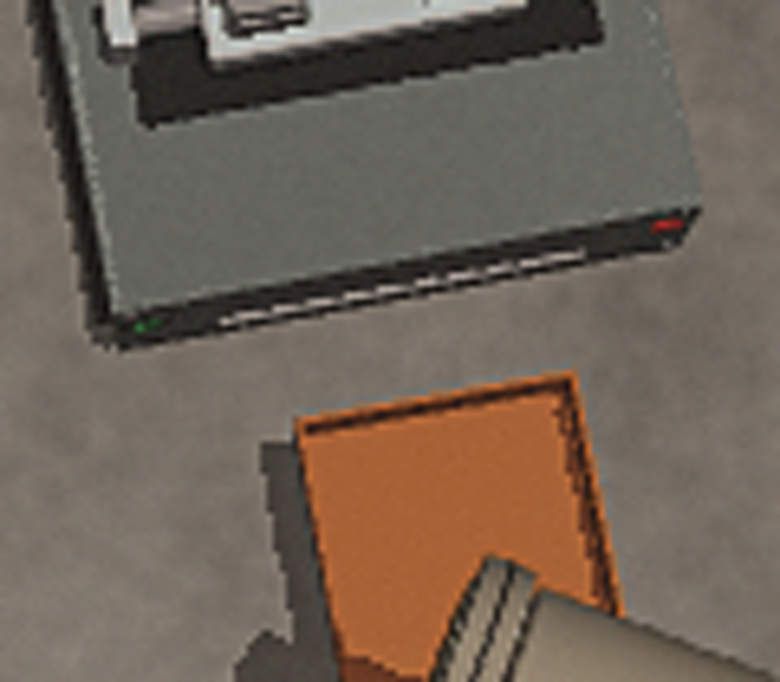

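```bash
python3 - <<'E'
from h import *
s=load('t5'); im=s['pixels'].astype(float)
def edge(cols,y0f,half,chan,sign):
    out=[]
    for u in cols:
        c=int(round(y0f(u))); col=chan[c-half:c+half+1,u]; g=np.diff(col)*sign
        k=np.argmax(g); 
        if 0<k<len(g)-1:
            a,b,cc=g[k-1],g[k],g[k+1]; d=(a-cc)/2/(a-2*b+cc) if a-2*b+cc else 0
        else: d=0
        out.append((u,c-half+k+.5+d))
    return np.array(out)
def fit(o):
    for _ in range(3):
        p=np.polyfit(o[:,0],o[:,1],1); e=o[:,1]-np.polyval(p,o[:,0]); o=o[abs(e)<max(2*e.std(),.2)]
    return p,e.std(),len(o)
f=lambda px:275+(px+.5)/6.5-.5; g=lambda py:130+(py+.5)/6.5-.5
gray=im.sum(2); org=im[:,:,0]-im[:,:,2]
u1,v1,u2,v2=f(108),g(318),f(702),g(207)
m=edge(range(int(u1)+4,int(u2)-6),lambda u:v1+(u-u1)*(v2-v1)/(u2-u1),3,gray,-1)
pm=fit(m); print(pm)
a1,b1,a2,b2=f(295),g(422),f(577),g(373)
t=edge(range(int(a1)+3,int(a2)-2),lambda u:b1+(u-a1)*(b2-b1)/(a2-a1),3,org,1); pt=fit(t); print(pt)
def line(p,ua,ub,z):
    A=ray(s,ua,np.polyval(p,ua),z);B=ray(s,ub,np.polyval(p,ub),z); d=A-B; return A[:2],B[:2],np.degrees(np.arctan2(-d[0],d[1])),np.linalg.norm(d)
print('mach',line(pm[0],u1,u2,86))
for z in (98,102,104): print('pan far',z,line(pt[0],a1,a2,z))
E
```

```text
(array([-1.87738444e-01,  2.32777830e+02]), np.float64(0.1358194694394101), 77)
(array([-1.77547848e-01,  2.50476898e+02]), np.float64(0.16715234934080614), 39)
mach (array([647.42004959,  92.80575381]), array([ 707.67853972, -181.19085898]), np.float64(12.403276789699193), np.float64(280.54452311385216))
pan far 98 (array([600.13013903,   5.95509142]), array([ 626.6989155 , -122.25255734]), np.float64(11.707819765208898), np.float64(130.93166569817495))
pan far 102 (array([599.39295529,   6.03198979]), array([ 625.88934237, -121.82634387]), np.float64(11.707819765208825), np.float64(130.57492873122314))
pan far 104 (array([599.02436342,   6.07043898]), array([ 625.4845558 , -121.61323713]), np.float64(11.707819765208914), np.float64(130.3965602477473))
```

Request:
{"name": "drive_tool", "arguments": {
  "moves": [
    [[2,0,-5],0.2],
    [[4,-1,-12],0.5],
    [[6,-1,-20],0.7],
    [[8,-1,-28],0.7],
    [[8,-1,-35],0.7],
    [[8,-1,-40],0.7],
    [[8,-1,-43],0.7],
    [[8,-1,-43],0.7]
  ]
}}

```text
time: 7.83
tool_pos: [429.0, -98.5, 63.2]
tcp_rot: [-179.9, 0.1, 12.4]
ft_force: [-0.1, 0.3, -2.9]
finger_gap: 12.4
```

Request:
{"name": "drive_tool", "arguments": {
  "moves": [
    [[0,0,0],0],
    [[3,0.6,0],0],
    [[7,1.5,0],0],
    [[12,2.6,0],0],
    [[17,3.7,0],0],
    [[22,4.8,0],0],
    [[26,5.7,0],0],
    [[28,6.2,0],0]
  ]
}}

```text
time: 8.5
tool_pos: [458.5, -92.4, 64.4]
tcp_rot: [180.0, -0.0, 12.5]
ft_force: [-0.4, -0.2, -3.2]
finger_gap: 12.4
```

```bash
python3 - <<'E'
from h import *
q=r.sense(); print(q['tool_pos'],q['tcp_rot'],q['ft_force'],q['wrist_torque'],q['finger_gap'])
snap('side','s6'); crop('s6',200,100,400,260,4,'s6c'); s=snap('wrist','w6'); print(r.sense()['tool_pos'])
snap('top','t6'); crop('t6',275,100,395,205,6.5,'t6c')
E
```

```text
[458.53327235 -92.36590117  64.41341974] [ 1.79991670e+02 -2.00013110e-02  1.24603037e+01] [-0.35269395 -0.18971564 -3.19783452] [-0.05039243  0.23315801 -0.01270289] 12.436036287970923
[458.09331038 -92.35684634  64.26561826]
```

View pics/s6c.png

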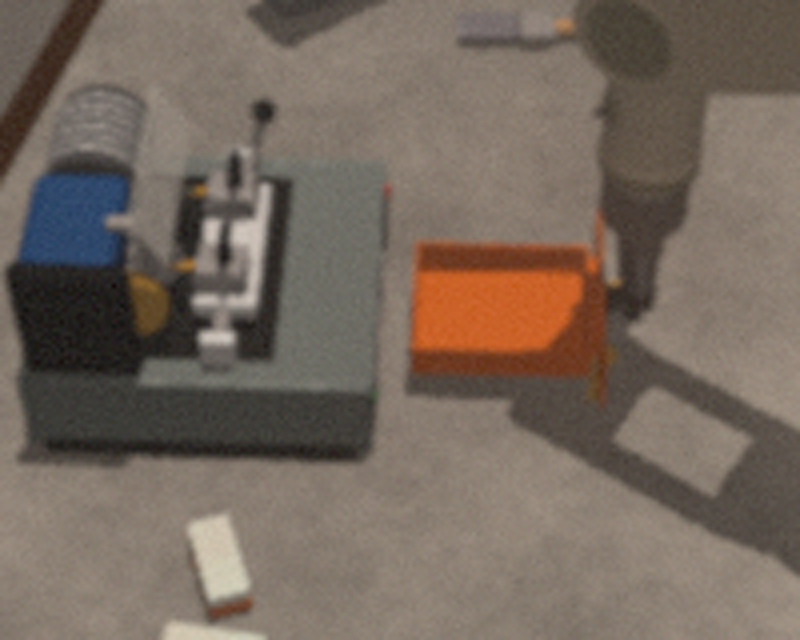

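View pics/w6.png

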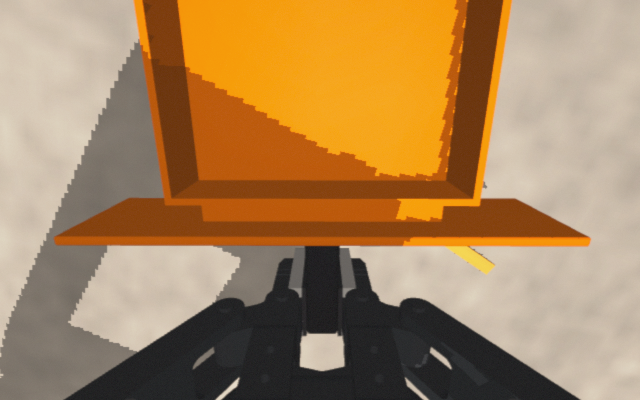

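View pics/t6c.png

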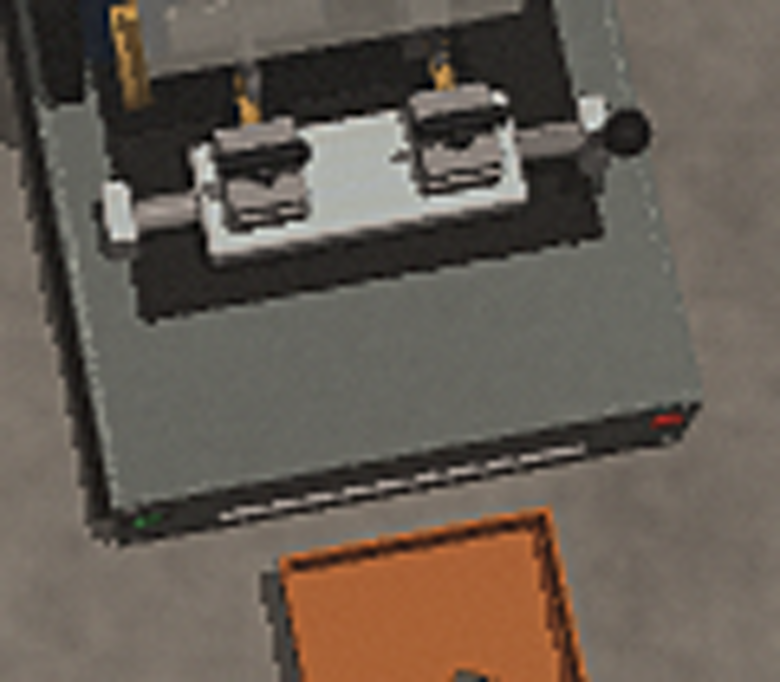

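Request:
{"name": "drive_tool", "arguments": {
  "moves": [
    [[2,0.4,0],0],
    [[6,1.3,0],0],
    [[10,2.2,0],0],
    [[14,3.1,0],0],
    [[18,4,0],0],
    [[22,4.9,0],0],
    [[24,5.3,0],0],
    [[26,5.7,0],0]
  ]
}}

```text
time: 9.32
tool_pos: [484.1, -86.7, 64.3]
tcp_rot: [-180.0, 0.0, 12.5]
ft_force: [-0.2, -1.6, -2.5]
finger_gap: 12.2
```

Request:
{"name": "drive_tool", "arguments": {
  "moves": [
    [[1.5,0.3,0],0],
    [[3,0.6,0],0],
    [[4.5,1,0],0],
    [[6,1.3,0],0],
    [[7.5,1.6,0],0],
    [[9,2,0],0],
    [[10.5,2.3,0],0],
    [[12,2.6,0],0]
  ]
}}

```text
time: 9.98
tool_pos: [495.9, -84.2, 64.3]
tcp_rot: [-180.0, -0.0, 12.4]
ft_force: [-0.9, 0.6, -2.9]
finger_gap: 11.9
```

```bash
python3 - <<'E'
from h import *
q=r.sense(); print(q['tool_pos'],q['tcp_rot'],q['ft_force'],q['wrist_torque'],q['finger_gap'])
snap('side','s7'); crop('s7',240,100,400,220,5,'s7c'); s=snap('wrist','w7')
E
```

```text
[495.88922988 -84.18241846  64.31225612] [-1.79999872e+02 -2.69916828e-03  1.24419809e+01] [-0.90872676  0.62789954 -2.93479432] [-0.06479082  0.26251278  0.00828117] 11.873893815315792
```

View pics/s7c.png

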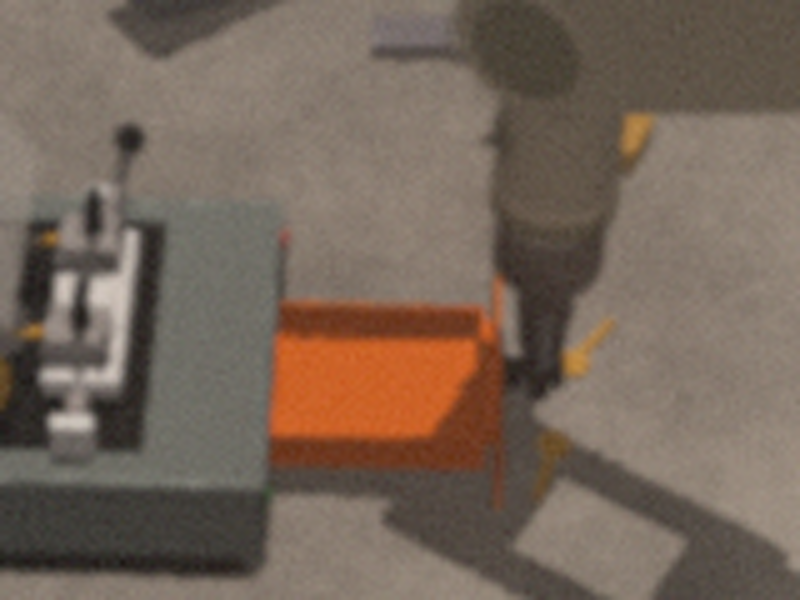

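View pics/w7.png

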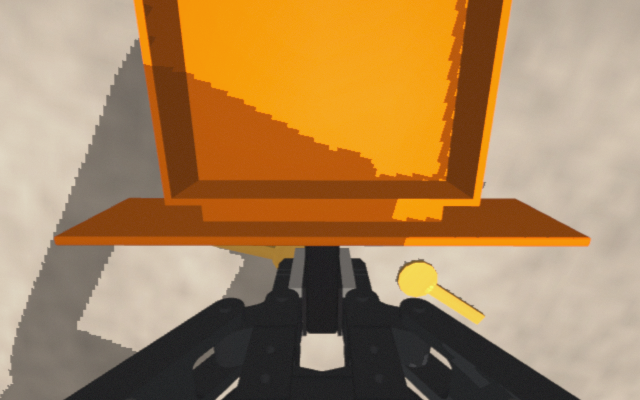

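Request:
{"name": "drive_tool", "arguments": {
  "moves": [
    [[0,0,-0.3],0],
    [[0,0,-0.6],0],
    [[0,0,-0.9],0],
    [[0,0,-1.2],0],
    [[0,0,-1.5],0],
    [[0,0,-1.8],0],
    [[0,0,-2],0],
    [[0,0,-2],0]
  ]
}}

```text
time: 10.75
tool_pos: [495.7, -84.2, 62.2]
tcp_rot: [-180.0, 0.0, 12.4]
ft_force: [0.4, 0.3, -1.7]
finger_gap: 12.4
```

```bash
cat > q.py <<'E'
from h import *
q=r.sense(); print(q['time'],q['tool_pos'].round(1),q['tcp_rot'].round(2)[2],q['ft_force'].round(1),q['wrist_torque'].round(3),q['finger_gap'].round(1))
u=np.array([.9765,.2156]); l=np.array([-.2156,.9765]); p=np.array([678.8,-43.5]); d=q['tool_pos'][:2]-p; f=q['ft_force'][:2]
print('machine x far',round(d@u+197,1),'y',round(d@l,1),'Fx',round(f@u,1),'Fy',round(f@l,1))
m=q['wrist_torque'][:2]; print('Mroll',round(m@u,3),'Mpitch',round(m@l,3))
E
python3 q.py
```

```text
Traceback (most recent call last):
  File "q.py", line 2, in <module>
    q=r.sense(); print(q['time'],q['tool_pos'].round(1),q['tcp_rot'].round(2)[2],q['ft_force'].round(1),q['wrist_torque'].round(3),q['finger_gap'].round(1))
                                                                                                                                   ^^^^^^^^^^^^^^^^^^^^^
AttributeError: 'float' object has no attribute 'round'
```

Request:
{"name": "drive_tool", "arguments": {
  "moves": [
    [[0,0,-0.3],0],
    [[0,0,-0.6],0],
    [[0,0,-0.9],0],
    [[0,0,-1.2],0],
    [[0,0,-1.5],0],
    [[0,0,-1.5],0],
    [[0,0,-1.5],0],
    [[0,0,-1.5],0]
  ]
}}

```text
time: 11.42
tool_pos: [495.7, -84.2, 60.8]
tcp_rot: [-180.0, 0.0, 12.4]
ft_force: [0.3, -0.1, -2.4]
finger_gap: 12.2
```

```bash
python3 q.py
```

```text
Traceback (most recent call last):
  File "q.py", line 2, in <module>
    q=r.sense(); print(q['time'],q['tool_pos'].round(1),q['tcp_rot'].round(2)[2],q['ft_force'].round(1),q['wrist_torque'].round(3),q['finger_gap'].round(1))
                                                                                                                                   ^^^^^^^^^^^^^^^^^^^^^
AttributeError: 'float' object has no attribute 'round'
```

```bash
sed -i "s/q\['finger_gap'\].round(1)/round(q['finger_gap'],1)/" q.py; python3 q.py
```

```text
11.4167 [495.7 -84.2  60.8] 12.44 [ 0.3 -0.1 -2.4] [-0.049  0.153 -0.028] 12.2
machine x far 9.5 y -0.3 Fx 0.3 Fy -0.2
Mroll -0.015 Mpitch 0.16
```

Request:
{"name": "drive_tool", "arguments": {
  "moves": [
    [[0,0,-0.3],0],
    [[0,0,-0.6],0],
    [[0,0,-0.9],0],
    [[0,0,-1],0],
    [[0,0,-1],0],
    [[0,0,-1],0],
    [[0,0,-1],0],
    [[0,0,-1],0]
  ]
}}

```text
time: 12.08
tool_pos: [495.8, -84.2, 59.8]
tcp_rot: [-180.0, -0.0, 12.4]
ft_force: [-0.6, -0.5, -1.5]
finger_gap: 12.3
```

```bash
python3 q.py
```

```text
12.0833 [495.8 -84.2  59.8] 12.44 [-0.6 -0.5 -1.5] [-0.048  0.193 -0.001] 12.3
machine x far 9.5 y -0.3 Fx -0.7 Fy -0.4
Mroll -0.005 Mpitch 0.199
```

Request:
{"name": "drive_tool", "arguments": {
  "moves": [
    [[0,0,-0.3],0],
    [[0,0,-0.6],0],
    [[0,0,-0.9],0],
    [[0,0,-1],0],
    [[0,0,-1],0],
    [[0,0,-1],0],
    [[0,0,-1],0],
    [[0,0,-1],0]
  ]
}}

```text
time: 12.75
tool_pos: [495.8, -84.2, 58.9]
tcp_rot: [180.0, -0.0, 12.4]
ft_force: [-0.6, 0.6, -0.9]
finger_gap: 12.4
```

```bash
python3 q.py
```

```text
12.75 [495.8 -84.2  58.9] 12.44 [-0.6  0.6 -0.9] [0.044 0.03  0.019] 12.4
machine x far 9.5 y -0.3 Fx -0.4 Fy 0.7
Mroll 0.049 Mpitch 0.019
```

Request:
{"name": "drive_tool", "arguments": {
  "moves": [
    [[0,0,1.5],0],
    [[0,0,3],0],
    [[0,0,4.5],0],
    [[0,0,4.5],0],
    [[1,0.2,4.5],0],
    [[2,0.4,4.5],0],
    [[3,0.7,4.5],0],
    [[3,0.7,4.5],0]
  ]
}}

```text
time: 13.42
tool_pos: [498.9, -83.5, 63.2]
tcp_rot: [-180.0, -0.0, 12.4]
ft_force: [0.0, 0.4, -3.2]
finger_gap: 12.3
```

```bash
python3 q.py
```

```text
13.4167 [498.9 -83.5  63.2] 12.44 [ 0.   0.4 -3.2] [-0.063  0.236 -0.065] 12.3
machine x far 12.7 y -0.2 Fx 0.1 Fy 0.4
Mroll -0.01 Mpitch 0.244
```

Request:
{"name": "drive_tool", "arguments": {
  "moves": [
    [[0.5,0.1,0],0],
    [[1,0.2,0],0],
    [[1.5,0.3,0],0],
    [[2,0.4,0],0],
    [[2.5,0.5,0],0],
    [[3,0.7,0],0],
    [[3,0.7,0],0],
    [[3,0.7,0],0]
  ]
}}

```text
time: 14.08
tool_pos: [501.7, -82.8, 63.3]
tcp_rot: [180.0, 0.0, 12.4]
ft_force: [-0.3, -0.2, -2.1]
finger_gap: 12.1
```

```bash
python3 q.py
```

```text
14.0833 [501.7 -82.8  63.3] 12.45 [-0.3 -0.2 -2.1] [-0.089  0.227  0.005] 12.1
machine x far 15.6 y -0.2 Fx -0.4 Fy -0.1
Mroll -0.038 Mpitch 0.241
```

Request:
{"name": "drive_tool", "arguments": {
  "moves": [
    [[0.4,0.1,0],0],
    [[0.8,0.2,0],0],
    [[1.2,0.3,0],0],
    [[1.6,0.4,0],0],
    [[2,0.4,0],0],
    [[2,0.4,0],0],
    [[2,0.4,0],0],
    [[2,0.4,0],0]
  ]
}}

```text
time: 14.75
tool_pos: [503.7, -82.4, 63.3]
tcp_rot: [-180.0, 0.0, 12.4]
ft_force: [-0.1, -0.1, -3.0]
finger_gap: 12.3
```

```bash
python3 q.py
```

```text
14.75 [503.7 -82.4  63.3] 12.44 [-0.1 -0.1 -3. ] [-0.107  0.208  0.004] 12.3
machine x far 17.6 y -0.2 Fx -0.1 Fy -0.1
Mroll -0.059 Mpitch 0.227
```

Request:
{"name": "drive_tool", "arguments": {
  "moves": [
    [[0.4,0.1,0],0],
    [[0.8,0.2,0],0],
    [[1.2,0.3,0],0],
    [[1.6,0.4,0],0],
    [[2,0.4,0],0],
    [[2,0.4,0],0],
    [[2,0.4,0],0],
    [[2,0.4,0],0]
  ]
}}

```text
time: 15.42
tool_pos: [505.7, -82.0, 63.3]
tcp_rot: [-180.0, 0.0, 12.4]
ft_force: [-0.9, -0.6, -2.8]
finger_gap: 12.3
```

```bash
python3 q.py
```

```text
15.4167 [505.7 -82.   63.3] 12.44 [-0.9 -0.6 -2.8] [-0.065  0.286 -0.032] 12.3
machine x far 19.6 y -0.3 Fx -1.0 Fy -0.3
Mroll -0.002 Mpitch 0.293
```

Request:
{"name": "drive_tool", "arguments": {
  "moves": [
    [[0.4,0.1,0],0],
    [[0.8,0.2,0],0],
    [[1.2,0.3,0],0],
    [[1.6,0.4,0],0],
    [[2,0.4,0],0],
    [[2,0.4,0],0],
    [[2,0.4,0],0],
    [[2,0.4,0],0]
  ]
}}

```text
time: 16.08
tool_pos: [506.3, -82.1, 62.7]
tcp_rot: [-180.0, 0.2, 12.4]
ft_force: [-7.9, -4.0, 0.6]
finger_gap: 12.3
```

```bash
python3 q.py
```

```text
16.0833 [506.3 -82.1  62.7] 12.44 [-7.9 -4.   0.6] [-0.554  1.221  0.073] 12.3
machine x far 20.2 y -0.5 Fx -8.5 Fy -2.3
Mroll -0.278 Mpitch 1.312
```

Request:
{"name": "drive_tool", "arguments": {
  "moves": [
    [[0.4,0.1,0],0],
    [[0.8,0.2,0],0],
    [[1.2,0.3,0],0],
    [[1.6,0.4,0],0],
    [[1.6,0.4,0],0],
    [[1.6,0.4,0],0],
    [[1.6,0.4,0],0],
    [[1.6,0.4,0],0]
  ]
}}

```text
time: 16.75
tool_pos: [506.6, -82.1, 62.2]
tcp_rot: [-180.0, 0.4, 12.4]
ft_force: [-13.1, -7.0, 2.0]
finger_gap: 12.0
```

```bash
python3 q.py
```

```text
16.75 [506.6 -82.1  62.2] 12.43 [-13.1  -7.    2. ] [-0.944  1.925  0.179] 12.0
machine x far 20.5 y -0.6 Fx -14.3 Fy -4.0
Mroll -0.507 Mpitch 2.083
```

Request:
{"name": "drive_tool", "arguments": {
  "moves": [
    [[-2,-0.4,0],0],
    [[-4,-0.9,0],0],
    [[-5,-1.1,0],0],
    [[-4.7,-2.3,0],0],
    [[-4.3,-4,0],0],
    [[-4,-5.5,0],0],
    [[-4,-5.5,0],0],
    [[-4,-5.5,0],0]
  ]
}}

```text
time: 17.42
tool_pos: [505.5, -86.8, 63.4]
tcp_rot: [180.0, -0.0, 12.4]
ft_force: [-0.3, 1.0, -2.7]
finger_gap: 12.0
```

```bash
python3 q.py
```

```text
17.4167 [505.5 -86.8  63.4] 12.44 [-0.3  1.  -2.7] [-0.024  0.183  0.015] 12.0
machine x far 18.4 y -4.9 Fx -0.1 Fy 1.1
Mroll 0.016 Mpitch 0.184
```

Request:
{"name": "drive_tool", "arguments": {
  "moves": [
    [[0.4,0.1,0],0],
    [[0.8,0.2,0],0],
    [[1.2,0.3,0],0],
    [[1.6,0.4,0],0],
    [[2,0.4,0],0],
    [[2,0.4,0],0],
    [[2,0.4,0],0],
    [[2,0.4,0],0]
  ]
}}

```text
time: 18.08
tool_pos: [507.3, -86.3, 63.3]
tcp_rot: [-180.0, 0.0, 12.4]
ft_force: [0.1, -0.4, -2.2]
finger_gap: 12.7
```

```bash
python3 q.py
```

```text
18.0833 [507.3 -86.3  63.3] 12.44 [ 0.1 -0.4 -2.2] [ 0.002  0.253 -0.048] 12.7
machine x far 20.3 y -4.8 Fx -0.0 Fy -0.4
Mroll 0.056 Mpitch 0.246
```

Request:
{"name": "drive_tool", "arguments": {
  "moves": [
    [[0.5,0.1,0],0],
    [[1,0.2,0],0],
    [[1.5,0.3,0],0],
    [[2,0.4,0],0],
    [[2,0.4,0],0],
    [[2,0.4,0],0],
    [[2,0.4,0],0],
    [[2,0.4,0],0]
  ]
}}

```text
time: 18.75
tool_pos: [509.3, -85.9, 63.3]
tcp_rot: [-180.0, 0.0, 12.4]
ft_force: [0.6, -0.7, -2.0]
finger_gap: 12.5
```

```bash
python3 q.py
```

```text
18.75 [509.3 -85.9  63.3] 12.44 [ 0.6 -0.7 -2. ] [-0.071  0.213 -0.041] 12.5
machine x far 22.3 y -4.9 Fx 0.4 Fy -0.9
Mroll -0.024 Mpitch 0.223
```

Request:
{"name": "drive_tool", "arguments": {
  "moves": [
    [[0.5,0.1,0],0],
    [[1,0.2,0],0],
    [[1.5,0.3,0],0],
    [[2,0.4,0],0],
    [[2,0.4,0],0],
    [[2,0.4,0],0],
    [[2,0.4,0],0],
    [[2,0.4,0],0]
  ]
}}

```text
time: 19.42
tool_pos: [511.3, -85.5, 63.3]
tcp_rot: [-180.0, 0.0, 12.4]
ft_force: [-0.9, -0.4, -2.0]
finger_gap: 12.4
```

```bash
python3 q.py
```

```text
19.4167 [511.3 -85.5  63.3] 12.44 [-0.9 -0.4 -2. ] [-0.121  0.333 -0.002] 12.4
machine x far 24.3 y -4.9 Fx -1.0 Fy -0.2
Mroll -0.046 Mpitch 0.351
```

Request:
{"name": "drive_tool", "arguments": {
  "moves": [
    [[0.5,0.1,0],0],
    [[1,0.2,0],0],
    [[1.5,0.3,0],0],
    [[1.5,0.3,0],0],
    [[1.5,0.3,0],0],
    [[1.5,0.3,0],0],
    [[1.5,0.3,0],0],
    [[1.5,0.3,0],0]
  ]
}}

```text
time: 20.08
tool_pos: [511.6, -85.6, 62.8]
tcp_rot: [-180.0, 0.2, 12.4]
ft_force: [-7.2, -3.2, -0.2]
finger_gap: 11.9
```

```bash
python3 q.py
```

```text
20.0833 [511.6 -85.6  62.8] 12.44 [-7.2 -3.2 -0.2] [-0.401  1.049  0.053] 11.9
machine x far 24.7 y -5.1 Fx -7.7 Fy -1.6
Mroll -0.165 Mpitch 1.111
```

Request:
{"name": "drive_tool", "arguments": {
  "moves": [
    [[-1,-0.2,0],0],
    [[-2,-0.4,0],0],
    [[-2.5,-0.5,0],0],
    [[-2.3,-1.2,0],0],
    [[-2.2,-2,0],0],
    [[-1.6,-1.9,0],0],
    [[-1.1,-1.8,0],0],
    [[-0.7,-1.7,0],0]
  ]
}}

```text
time: 20.75
tool_pos: [512.3, -86.9, 63.3]
tcp_rot: [180.0, -0.0, 12.4]
ft_force: [0.6, 0.1, -3.1]
finger_gap: 12.3
```

Request:
{"name": "drive_tool", "arguments": {
  "moves": [
    [[0.5,0.1,0],0],
    [[1,0.2,0],0],
    [[1.5,0.3,0],0],
    [[2,0.4,0],0],
    [[2,0.4,0],0],
    [[2,0.4,0],0],
    [[2,0.4,0],0],
    [[2,0.4,0],0]
  ]
}}

```text
time: 21.42
tool_pos: [514.1, -86.5, 63.3]
tcp_rot: [180.0, 0.0, 12.4]
ft_force: [1.0, -0.1, -2.2]
finger_gap: 12.2
```

```bash
python3 q.py
```

```text
21.4167 [514.1 -86.5  63.3] 12.44 [ 1.  -0.1 -2.2] [-0.039  0.268  0.013] 12.2
machine x far 26.9 y -6.5 Fx 1.0 Fy -0.3
Mroll 0.02 Mpitch 0.27
```

Request:
{"name": "drive_tool", "arguments": {
  "moves": [
    [[0.5,0.1,0],0],
    [[1,0.2,0],0],
    [[1.5,0.3,0],0],
    [[2,0.4,0],0],
    [[2.5,0.6,0],0],
    [[3,0.7,0],0],
    [[3,0.7,0],0],
    [[3,0.7,0],0]
  ]
}}

```text
time: 22.08
tool_pos: [517.2, -85.8, 63.3]
tcp_rot: [180.0, -0.0, 12.4]
ft_force: [1.0, 0.4, -3.3]
finger_gap: 12.1
```

```bash
python3 q.py
```

```text
22.0833 [517.2 -85.8  63.3] 12.45 [ 1.   0.4 -3.3] [-0.088  0.28   0.011] 12.1
machine x far 30.1 y -6.5 Fx 1.0 Fy 0.1
Mroll -0.026 Mpitch 0.292
```

Request:
{"name": "drive_tool", "arguments": {
  "moves": [
    [[1,0.2,0],0],
    [[2,0.4,0],0],
    [[3,0.7,0],0],
    [[4,0.9,0],0],
    [[5,1.1,0],0],
    [[6,1.3,0],0],
    [[7,1.5,0],0],
    [[8,1.8,0],0]
  ]
}}

```text
time: 22.75
tool_pos: [525.2, -84.0, 63.3]
tcp_rot: [-180.0, 0.0, 12.4]
ft_force: [-0.7, -0.5, -2.7]
finger_gap: 12.3
```

```bash
python3 q.py
```

```text
22.75 [525.2 -84.   63.3] 12.44 [-0.7 -0.5 -2.7] [-0.072  0.274 -0.009] 12.3
machine x far 38.3 y -6.4 Fx -0.8 Fy -0.4
Mroll -0.011 Mpitch 0.283
```

Request:
{"name": "drive_tool", "arguments": {
  "moves": [
    [[1,0.2,0],0],
    [[2,0.4,0],0],
    [[3,0.7,0],0],
    [[4,0.9,0],0],
    [[5,1.1,0],0],
    [[6,1.3,0],0],
    [[7,1.5,0],0],
    [[8,1.8,0],0]
  ]
}}

```text
time: 23.42
tool_pos: [533.2, -82.2, 63.3]
tcp_rot: [-180.0, -0.0, 12.4]
ft_force: [1.0, -0.3, -2.3]
finger_gap: 12.8
```

```bash
python3 q.py
```

```text
23.4167 [533.2 -82.2  63.3] 12.44 [ 1.  -0.3 -2.3] [-0.052  0.22   0.012] 12.8
machine x far 46.5 y -6.4 Fx 0.9 Fy -0.5
Mroll -0.003 Mpitch 0.226
```

Request:
{"name": "drive_tool", "arguments": {
  "moves": [
    [[1.2,0.3,0],0],
    [[2.4,0.5,0],0],
    [[3.6,0.8,0],0],
    [[4.8,1,0],0],
    [[6,1.3,0],0],
    [[7.2,1.5,0],0],
    [[8.4,1.8,0],0],
    [[9.6,2.1,0],0]
  ]
}}

```text
time: 24.08
tool_pos: [542.8, -80.1, 63.3]
tcp_rot: [180.0, -0.0, 12.4]
ft_force: [0.0, -0.4, -2.6]
finger_gap: 12.1
```

```bash
python3 q.py
```

```text
24.0833 [542.8 -80.1  63.3] 12.44 [ 0.  -0.4 -2.6] [-0.048  0.223  0.016] 12.1
machine x far 56.4 y -6.4 Fx -0.0 Fy -0.4
Mroll 0.002 Mpitch 0.228
```

Request:
{"name": "drive_tool", "arguments": {
  "moves": [
    [[1.2,0.3,0],0],
    [[2.4,0.5,0],0],
    [[3.6,0.8,0],0],
    [[4.8,1,0],0],
    [[6,1.3,0],0],
    [[7.2,1.5,0],0],
    [[8.4,1.8,0],0],
    [[9.6,2.1,0],0]
  ]
}}

```text
time: 24.75
tool_pos: [552.5, -78.0, 63.3]
tcp_rot: [180.0, -0.0, 12.4]
ft_force: [-0.1, 0.6, -2.5]
finger_gap: 12.5
```

```bash
python3 q.py
```

```text
24.75 [552.5 -78.   63.3] 12.44 [-0.1  0.6 -2.5] [-0.013  0.249 -0.002] 12.5
machine x far 66.2 y -6.4 Fx 0.1 Fy 0.6
Mroll 0.041 Mpitch 0.246
```

Request:
{"name": "drive_tool", "arguments": {
  "moves": [
    [[1.2,0.3,0],0],
    [[2.4,0.5,0],0],
    [[3.6,0.8,0],0],
    [[4.8,1,0],0],
    [[6,1.3,0],0],
    [[7.2,1.5,0],0],
    [[8.4,1.8,0],0],
    [[9.6,2.1,0],0]
  ]
}}

```text
time: 25.42
tool_pos: [562.0, -75.9, 63.3]
tcp_rot: [-180.0, 0.0, 12.4]
ft_force: [-0.9, 0.1, -2.4]
finger_gap: 12.4
```

```bash
python3 q.py
```

```text
25.4167 [562.  -75.9  63.3] 12.44 [-0.9  0.1 -2.4] [-0.056  0.256 -0.01 ] 12.4
machine x far 76.0 y -6.4 Fx -0.9 Fy 0.3
Mroll 0.0 Mpitch 0.262
```

Request:
{"name": "drive_tool", "arguments": {
  "moves": [
    [[1.2,0.3,0],0],
    [[2.4,0.5,0],0],
    [[3.6,0.8,0],0],
    [[4.8,1,0],0],
    [[6,1.3,0],0],
    [[7.2,1.5,0],0],
    [[8.4,1.8,0],0],
    [[9.6,2.1,0],0]
  ]
}}

```text
time: 26.08
tool_pos: [571.6, -73.8, 63.3]
tcp_rot: [-180.0, 0.0, 12.4]
ft_force: [0.3, -0.2, -3.0]
finger_gap: 12.3
```

```bash
python3 q.py
```

```text
26.0833 [571.6 -73.8  63.3] 12.44 [ 0.3 -0.2 -3. ] [0.014 0.182 0.049] 12.3
machine x far 85.8 y -6.5 Fx 0.2 Fy -0.3
Mroll 0.053 Mpitch 0.175
```

Request:
{"name": "drive_tool", "arguments": {
  "moves": [
    [[1.2,0.3,0],0],
    [[2.4,0.5,0],0],
    [[3.6,0.8,0],0],
    [[4.8,1,0],0],
    [[6,1.3,0],0],
    [[7.2,1.5,0],0],
    [[8.4,1.8,0],0],
    [[9.6,2.1,0],0]
  ]
}}

```text
time: 26.75
tool_pos: [581.3, -71.7, 63.3]
tcp_rot: [-180.0, -0.0, 12.4]
ft_force: [-0.7, 0.0, -2.2]
finger_gap: 12.3
```

```bash
python3 q.py
```

```text
26.75 [581.3 -71.7  63.3] 12.44 [-0.7  0.  -2.2] [-0.072  0.248 -0.001] 12.3
machine x far 95.7 y -6.5 Fx -0.7 Fy 0.2
Mroll -0.017 Mpitch 0.257
```

Request:
{"name": "drive_tool", "arguments": {
  "moves": [
    [[1.2,0.3,0],0],
    [[2.4,0.5,0],0],
    [[3.6,0.8,0],0],
    [[4.8,1,0],0],
    [[6,1.3,0],0],
    [[7.2,1.5,0],0],
    [[8.4,1.8,0],0],
    [[9.6,2.1,0],0]
  ]
}}

```text
time: 27.42
tool_pos: [590.8, -69.6, 63.3]
tcp_rot: [-180.0, 0.0, 12.4]
ft_force: [0.7, -0.2, -2.1]
finger_gap: 12.3
```

```bash
python3 q.py; python3 - <<'E'
from h import *
snap('side','s8'); crop('s8',240,100,400,220,5,'s8c'); snap('wrist','w8')
E
```

```text
27.4167 [590.8 -69.6  63.3] 12.44 [ 0.7 -0.2 -2.1] [-0.04   0.261 -0.067] 12.3
machine x far 105.5 y -6.5 Fx 0.7 Fy -0.4
Mroll 0.017 Mpitch 0.263
```

View pics/w8.png

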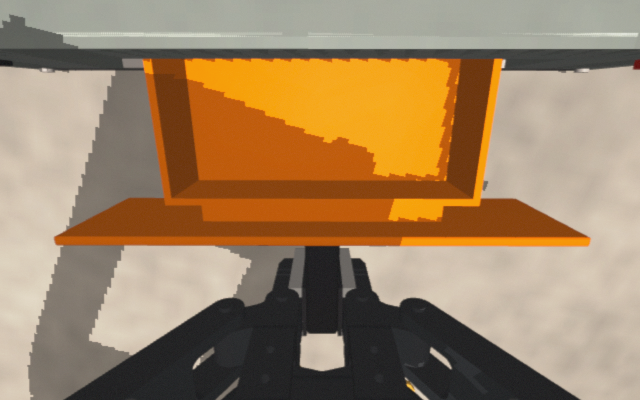

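View pics/s8c.png

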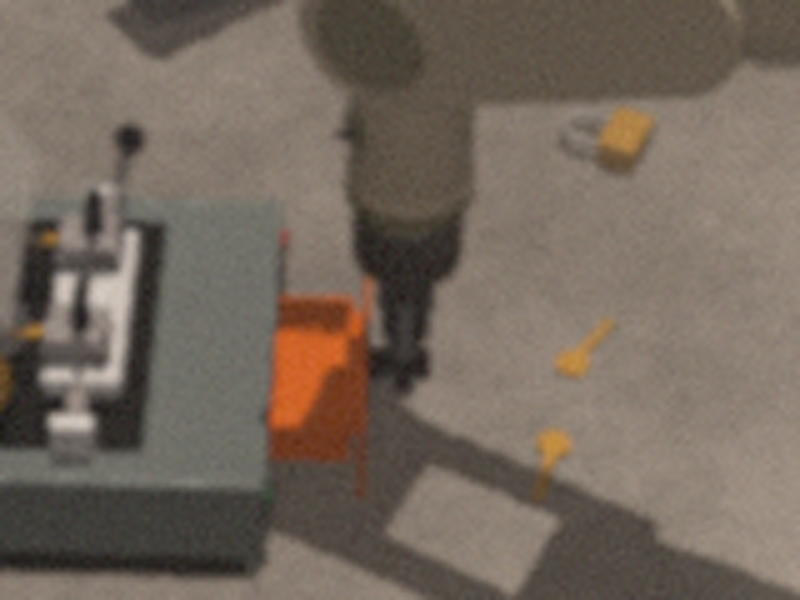

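Request:
{"name": "drive_tool", "arguments": {
  "moves": [
    [[1.2,0.3,0],0],
    [[2.4,0.5,0],0],
    [[3.6,0.8,0],0],
    [[4.8,1,0],0],
    [[6,1.3,0],0],
    [[7.2,1.5,0],0],
    [[8.4,1.8,0],0],
    [[9.6,2.1,0],0]
  ]
}}

```text
time: 28.18
tool_pos: [600.5, -67.5, 63.3]
tcp_rot: [-180.0, 0.0, 12.4]
ft_force: [-0.3, 0.5, -3.7]
finger_gap: 12.1
```

```bash
python3 q.py
```

```text
28.1833 [600.5 -67.5  63.3] 12.44 [-0.3  0.5 -3.7] [-0.031  0.175 -0.025] 12.1
machine x far 115.3 y -6.5 Fx -0.2 Fy 0.5
Mroll 0.007 Mpitch 0.178
```

Request:
{"name": "drive_tool", "arguments": {
  "moves": [
    [[1.2,0.3,0],0],
    [[2.4,0.5,0],0],
    [[3.6,0.8,0],0],
    [[4.8,1,0],0],
    [[6,1.3,0],0],
    [[7.2,1.5,0],0],
    [[8.4,1.8,0],0],
    [[9.6,2.1,0],0]
  ]
}}

```text
time: 28.85
tool_pos: [610.1, -65.4, 63.3]
tcp_rot: [180.0, -0.0, 12.4]
ft_force: [-0.4, 0.6, -2.7]
finger_gap: 12.5
```

```bash
python3 q.py
```

```text
28.85 [610.1 -65.4  63.3] 12.44 [-0.4  0.6 -2.7] [ 0.012  0.249 -0.045] 12.5
machine x far 125.2 y -6.5 Fx -0.2 Fy 0.7
Mroll 0.065 Mpitch 0.24
```

Request:
{"name": "drive_tool", "arguments": {
  "moves": [
    [[1.2,0.3,0],0],
    [[2.4,0.5,0],0],
    [[3.6,0.8,0],0],
    [[4.8,1,0],0],
    [[6,1.3,0],0],
    [[7.2,1.5,0],0],
    [[8.4,1.8,0],0],
    [[9.6,2.1,0],0]
  ]
}}

```text
time: 29.52
tool_pos: [619.6, -63.3, 63.3]
tcp_rot: [-180.0, 0.0, 12.4]
ft_force: [-0.7, -0.4, -3.3]
finger_gap: 12.3
```

```bash
python3 q.py
```

```text
29.5167 [619.6 -63.3  63.3] 12.44 [-0.7 -0.4 -3.3] [-0.024  0.258 -0.019] 12.3
machine x far 135.0 y -6.6 Fx -0.8 Fy -0.3
Mroll 0.032 Mpitch 0.257
```

Request:
{"name": "drive_tool", "arguments": {
  "moves": [
    [[1.2,0.3,0],0],
    [[2.4,0.5,0],0],
    [[3.6,0.8,0],0],
    [[4.8,1,0],0],
    [[6,1.3,0],0],
    [[7.2,1.5,0],0],
    [[8.4,1.8,0],0],
    [[9.6,2.1,0],0]
  ]
}}

```text
time: 30.18
tool_pos: [629.2, -61.2, 63.3]
tcp_rot: [180.0, 0.0, 12.4]
ft_force: [0.7, -0.0, -3.1]
finger_gap: 12.1
```

```bash
python3 q.py; python3 - <<'E'
from h import *
snap('wrist','w9')
E
```

```text
30.1833 [629.2 -61.2  63.3] 12.44 [ 0.7 -0.  -3.1] [-0.117  0.219  0.012] 12.1
machine x far 144.8 y -6.6 Fx 0.7 Fy -0.2
Mroll -0.067 Mpitch 0.239
```

View pics/w9.png

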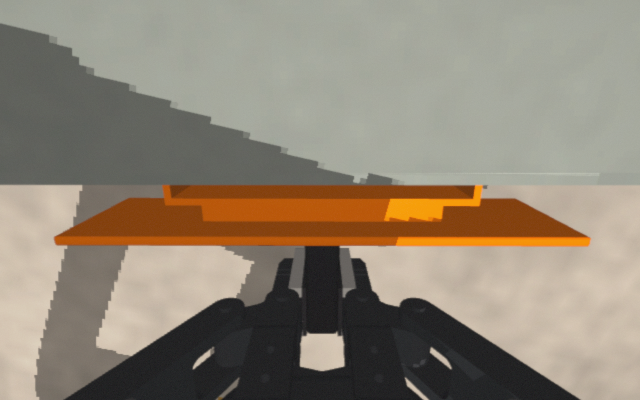

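Request:
{"name": "drive_tool", "arguments": {
  "moves": [
    [[1.8,0.4,0],0],
    [[3.6,0.8,0],0],
    [[5.4,1.2,0],0],
    [[7.2,1.6,0],0],
    [[9,2,0],0],
    [[10.8,2.4,0],0],
    [[12.6,2.8,0],0],
    [[13.7,3,0],0]
  ]
}}

```text
time: 30.9
tool_pos: [643.1, -58.1, 63.3]
tcp_rot: [-180.0, -0.0, 12.4]
ft_force: [-1.6, 0.1, -2.2]
finger_gap: 12.3
```

```bash
python3 q.py
```

```text
30.9 [643.1 -58.1  63.3] 12.44 [-1.6  0.1 -2.2] [-0.098  0.191  0.05 ] 12.3
machine x far 159.0 y -6.6 Fx -1.5 Fy 0.4
Mroll -0.054 Mpitch 0.207
```

Request:
{"name": "drive_tool", "arguments": {
  "moves": [
    [[0.5,0.1,0],0],
    [[1,0.2,0],0],
    [[1.5,0.3,0],0],
    [[2,0.4,0],0],
    [[2.5,0.5,0],0],
    [[3,0.7,0],0],
    [[3,0.7,0],0],
    [[3,0.7,0],0]
  ]
}}

```text
time: 31.57
tool_pos: [645.8, -57.5, 63.3]
tcp_rot: [-180.0, -0.0, 12.4]
ft_force: [0.2, 0.2, -2.2]
finger_gap: 12.6
```

```bash
python3 q.py
```

```text
31.5667 [645.8 -57.5  63.3] 12.44 [ 0.2  0.2 -2.2] [-0.047  0.262  0.038] 12.6
machine x far 161.8 y -6.6 Fx 0.2 Fy 0.2
Mroll 0.011 Mpitch 0.266
```

Request:
{"name": "drive_tool", "arguments": {
  "moves": [
    [[0.5,0.1,0],0],
    [[1,0.2,0],0],
    [[1.5,0.3,0],0],
    [[2,0.4,0],0],
    [[2,0.4,0],0],
    [[2,0.4,0],0],
    [[2,0.4,0],0],
    [[2,0.4,0],0]
  ]
}}

```text
time: 32.23
tool_pos: [647.8, -57.1, 63.3]
tcp_rot: [180.0, 0.0, 12.4]
ft_force: [-0.9, 0.3, -3.1]
finger_gap: 12.8
```

```bash
python3 q.py
```

```text
32.2333 [647.8 -57.1  63.3] 12.44 [-0.9  0.3 -3.1] [0.001 0.274 0.036] 12.8
machine x far 163.8 y -6.6 Fx -0.8 Fy 0.5
Mroll 0.06 Mpitch 0.268
```

Request:
{"name": "drive_tool", "arguments": {
  "moves": [
    [[0.5,0.1,0],0],
    [[1,0.2,0],0],
    [[1.5,0.3,0],0],
    [[1.5,0.3,0],0],
    [[1.5,0.3,0],0],
    [[1.5,0.3,0],0],
    [[1.5,0.3,0],0],
    [[1.5,0.3,0],0]
  ]
}}

```text
time: 32.9
tool_pos: [649.3, -56.8, 63.3]
tcp_rot: [-180.0, 0.0, 12.4]
ft_force: [-0.5, -0.2, -2.9]
finger_gap: 12.4
```

```bash
python3 q.py
```

```text
32.9 [649.3 -56.8  63.3] 12.44 [-0.5 -0.2 -2.9] [-0.039  0.259 -0.01 ] 12.4
machine x far 165.3 y -6.6 Fx -0.5 Fy -0.1
Mroll 0.018 Mpitch 0.262
```

Request:
{"name": "drive_tool", "arguments": {
  "moves": [
    [[0.5,0.1,0],0],
    [[1,0.2,0],0],
    [[1.5,0.3,0],0],
    [[1.5,0.3,0],0],
    [[1.5,0.3,0],0],
    [[1.5,0.3,0],0],
    [[1.5,0.3,0],0],
    [[1.5,0.3,0],0]
  ]
}}

```text
time: 33.57
tool_pos: [650.8, -56.5, 63.3]
tcp_rot: [-180.0, 0.0, 12.4]
ft_force: [-0.5, -0.5, -2.2]
finger_gap: 12.8
```

```bash
python3 q.py
```

```text
33.5667 [650.8 -56.5  63.3] 12.44 [-0.5 -0.5 -2.2] [-0.028  0.134  0.059] 12.8
machine x far 166.9 y -6.7 Fx -0.6 Fy -0.3
Mroll 0.001 Mpitch 0.137
```

Request:
{"name": "drive_tool", "arguments": {
  "moves": [
    [[0.5,0.1,0],0],
    [[1,0.2,0],0],
    [[1,0.2,0],0],
    [[1,0.2,0],0],
    [[1,0.2,0],0],
    [[1,0.2,0],0],
    [[1,0.2,0],0],
    [[1,0.2,0],0]
  ]
}}

```text
time: 34.23
tool_pos: [651.8, -56.3, 63.3]
tcp_rot: [-180.0, -0.0, 12.4]
ft_force: [0.1, -0.1, -1.9]
finger_gap: 12.3
```

```bash
python3 q.py
```

```text
34.2333 [651.8 -56.3  63.3] 12.44 [ 0.1 -0.1 -1.9] [-0.065  0.214  0.021] 12.3
machine x far 167.9 y -6.7 Fx 0.0 Fy -0.1
Mroll -0.018 Mpitch 0.223
```

Request:
{"name": "drive_tool", "arguments": {
  "moves": [
    [[0.5,0.1,0],0],
    [[1,0.2,0],0],
    [[1.5,0.3,0],0],
    [[1.5,0.3,0],0],
    [[1.5,0.3,0],0],
    [[1.5,0.3,0],0],
    [[1.5,0.3,0],0],
    [[1.5,0.3,0],0]
  ]
}}

```text
time: 34.9
tool_pos: [652.3, -56.2, 63.1]
tcp_rot: [-180.0, 0.1, 12.4]
ft_force: [-6.3, -0.3, 0.8]
finger_gap: 12.2
```

```bash
python3 q.py;  python3 - <<'E'
from h import *
snap('wrist','w10'); crop('w10',40,150,240,260,4,'w10c')
E
```

```text
34.9 [652.3 -56.2  63.1] 12.44 [-6.3 -0.3  0.8] [-0.258  1.085  0.094] 12.2
machine x far 168.4 y -6.7 Fx -6.3 Fy 1.1
Mroll -0.018 Mpitch 1.115
```

View pics/w10c.png

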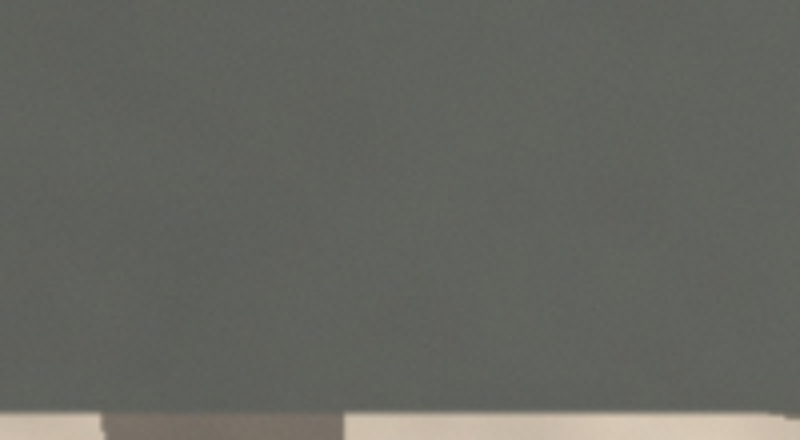

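Request:
{"name": "drive_tool", "arguments": {
  "moves": [
    [[-0.5,-0.1,0],0],
    [[-1,-0.2,0],0],
    [[-1.2,-0.3,-1],0],
    [[-1.2,-0.3,-2],0],
    [[-1.2,-0.3,-3],0],
    [[-1.2,-0.3,-4],0],
    [[-1.2,-0.3,-4],0],
    [[-1.2,-0.3,-4],0]
  ]
}}

```text
time: 35.62
tool_pos: [652.2, -56.2, 59.1]
tcp_rot: [-180.0, -0.0, 12.4]
ft_force: [-0.4, -0.2, -3.3]
finger_gap: 11.8
```

```bash
python3 q.py
```

```text
35.6167 [652.2 -56.2  59.1] 12.44 [-0.4 -0.2 -3.3] [-0.052  0.268  0.037] 11.8
machine x far 168.2 y -6.7 Fx -0.4 Fy -0.1
Mroll 0.007 Mpitch 0.273
```

Request:
{"name": "drive_tool", "arguments": {
  "moves": [
    [[0,0,-0.5],0],
    [[0,0,-1],0],
    [[0,0,-1.5],0],
    [[0,0,-2],0],
    [[0,0,-2.5],0],
    [[0,0,-2.5],0],
    [[0,0,-2.5],0],
    [[0,0,-2.5],0]
  ]
}}

```text
time: 36.28
tool_pos: [652.2, -56.3, 56.8]
tcp_rot: [180.0, -0.0, 12.4]
ft_force: [0.2, -0.6, -2.8]
finger_gap: 12.0
```

```bash
python3 q.py
```

```text
36.2833 [652.2 -56.3  56.8] 12.44 [ 0.2 -0.6 -2.8] [-0.062  0.274  0.01 ] 12.0
machine x far 168.3 y -6.8 Fx 0.0 Fy -0.6
Mroll -0.001 Mpitch 0.281
```

Request:
{"name": "drive_tool", "arguments": {
  "moves": [
    [[0,0,-0.4],0],
    [[0,0,-0.8],0],
    [[0,0,-1.2],0],
    [[0,0,-1.2],0],
    [[0,0,-1.2],0],
    [[0,0,-1.2],0],
    [[0,0,-1.2],0],
    [[0,0,-1.2],0]
  ]
}}

```text
time: 36.95
tool_pos: [652.2, -56.3, 55.6]
tcp_rot: [180.0, -0.0, 12.4]
ft_force: [0.8, -0.5, -2.8]
finger_gap: 12.4
```

```bash
python3 q.py
```

```text
36.95 [652.2 -56.3  55.6] 12.44 [ 0.8 -0.5 -2.8] [-0.022  0.229 -0.001] 12.4
machine x far 168.2 y -6.8 Fx 0.7 Fy -0.6
Mroll 0.028 Mpitch 0.229
```

Request:
{"name": "drive_tool", "arguments": {
  "moves": [
    [[0,0,-0.4],0],
    [[0,0,-0.8],0],
    [[0,0,-1],0],
    [[0,0,-1],0],
    [[0,0,-1],0],
    [[0,0,-1],0],
    [[0,0,-1],0],
    [[0,0,-1],0]
  ]
}}

```text
time: 37.62
tool_pos: [652.2, -56.3, 54.7]
tcp_rot: [180.0, -0.0, 12.4]
ft_force: [-0.1, -0.1, -1.9]
finger_gap: 12.1
```

```bash
python3 q.py
```

```text
37.6167 [652.2 -56.3  54.7] 12.44 [-0.1 -0.1 -1.9] [0.    0.146 0.023] 12.1
machine x far 168.3 y -6.8 Fx -0.1 Fy -0.1
Mroll 0.032 Mpitch 0.142
```

Far-end contact is starting. Continuing gently.

Request:
{"name": "drive_tool", "arguments": {
  "moves": [
    [[0,0,-0.4],0],
    [[0,0,-0.8],0],
    [[0,0,-0.8],0],
    [[0,0,-0.8],0],
    [[0,0,-0.8],0],
    [[0,0,-0.8],0],
    [[0,0,-0.8],0],
    [[0,0,-0.8],0]
  ]
}}

```text
time: 38.28
tool_pos: [652.2, -56.3, 53.9]
tcp_rot: [180.0, -0.0, 12.4]
ft_force: [-0.4, -0.8, -1.5]
finger_gap: 12.4
```

```bash
python3 q.py
```

```text
38.2833 [652.2 -56.3  53.9] 12.44 [-0.4 -0.8 -1.5] [ 0.056  0.05  -0.013] 12.4
machine x far 168.3 y -6.8 Fx -0.5 Fy -0.7
Mroll 0.066 Mpitch 0.037
```

Request:
{"name": "drive_tool", "arguments": {
  "moves": [
    [[0,0,-0.4],0],
    [[0,0,-0.8],0],
    [[0,0,-0.8],0],
    [[0,0,-0.8],0],
    [[0,0,-0.8],0],
    [[0,0,-0.8],0],
    [[0,0,-0.8],0],
    [[0,0,-0.8],0]
  ]
}}

```text
time: 38.95
tool_pos: [652.3, -56.3, 53.7]
tcp_rot: [180.0, -0.0, 12.4]
ft_force: [-3.5, -0.7, 5.5]
finger_gap: 12.6
```

```bash
python3 q.py
```

```text
38.95 [652.3 -56.3  53.7] 12.44 [-3.5 -0.7  5.5] [0.141 0.532 0.039] 12.6
machine x far 168.3 y -6.8 Fx -3.5 Fy 0.1
Mroll 0.253 Mpitch 0.489
```

Request:
{"name": "drive_tool", "arguments": {
  "moves": [
    [[0,0,0.4],0],
    [[0,0,0.6],0],
    [[0,0,0.6],0],
    [[0,0,0.6],0],
    [[0,0,0.6],0],
    [[0,0,0.6],0],
    [[0,0,0.6],0],
    [[0,0,0.6],0]
  ]
}}

```text
time: 39.62
tool_pos: [652.3, -56.3, 53.7]
tcp_rot: [180.0, -0.0, 12.4]
ft_force: [-0.2, -0.2, 2.4]
finger_gap: 12.4
```

```bash
python3 q.py
```

```text
39.6167 [652.3 -56.3  53.7] 12.44 [-0.2 -0.2  2.4] [0.053 0.017 0.027] 12.4
machine x far 168.3 y -6.8 Fx -0.3 Fy -0.1
Mroll 0.055 Mpitch 0.005
```

Request:
{"name": "drive_tool", "arguments": {
  "moves": [
    [[0,0,0],0],
    [[0,0,0],0],
    [[0,0,0],0],
    [[0,0,0],0],
    [[0,0,0],0],
    [[0,0,0],0],
    [[0,0,0],0],
    [[0,0,0],0]
  ],
  "fingers": 50
}}

```text
time: 40.28
tool_pos: [652.1, -56.3, 53.6]
tcp_rot: [180.0, 0.0, 12.4]
ft_force: [0.6, 0.7, 0.7]
finger_gap: 50.0
```

```bash
python3 q.py;  python3 - <<'E'
from h import *
snap('wrist','w11'); 
E
```

```text
40.2833 [652.1 -56.3  53.6] 12.44 [0.6 0.7 0.7] [-0.03  -0.037 -0.05 ] 50.0
machine x far 168.2 y -6.8 Fx 0.7 Fy 0.5
Mroll -0.037 Mpitch -0.03
```

View pics/w11.png

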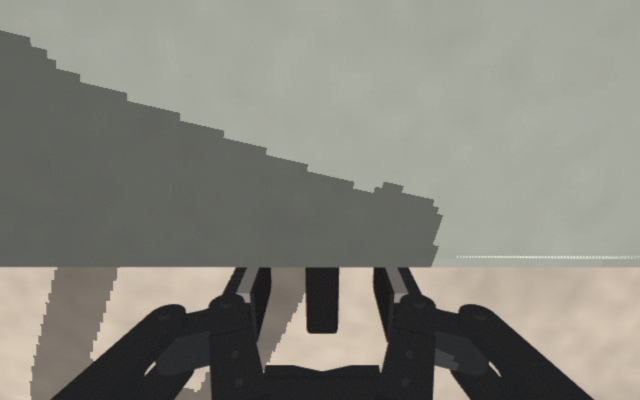

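Request:
{"name": "drive_tool", "arguments": {
  "moves": [
    [[0,0,5],0],
    [[0,0,15],0],
    [[0,0,30],0],
    [[0,0,50],0],
    [[0,0,75],0],
    [[-10,-2,100],0],
    [[-30,-6,125],0],
    [[-55,-12,145],0]
  ]
}}

```text
time: 41.0
tool_pos: [598.2, -68.2, 203.0]
tcp_rot: [179.9, -0.3, 12.5]
ft_force: [0.2, 0.6, -0.1]
finger_gap: 50.1
```

Request:
{"name": "drive_tool", "arguments": {
  "moves": [
    [[-30,-6,10],0],
    [[-60,-13,20],0],
    [[-90,-19,20],0],
    [[-120,-26,20],0],
    [[-135,-29,20],0],
    [[-140,-30,20],0],
    [[-140,-30,20],0],
    [[-140,-30,20],0]
  ]
}}

```text
time: 41.67
tool_pos: [458.0, -98.4, 220.0]
tcp_rot: [179.9, -0.1, 12.4]
ft_force: [0.5, 0.8, 0.4]
finger_gap: 49.9
```

```bash
python3 q.py;  python3 - <<'E'
from h import *
snap('wrist','w12'); crop('w12',180,20,440,200,3,'w12c')
snap('side','s12'); crop('s12',200,100,400,260,4,'s12c')
E
```

```text
41.6667 [458.  -98.4 220. ] 12.42 [0.5 0.8 0.4] [-0.028 -0.026  0.025] 49.9
machine x far -30.4 y -6.0 Fx 0.7 Fy 0.7
Mroll -0.033 Mpitch -0.02
```

View pics/w12.png

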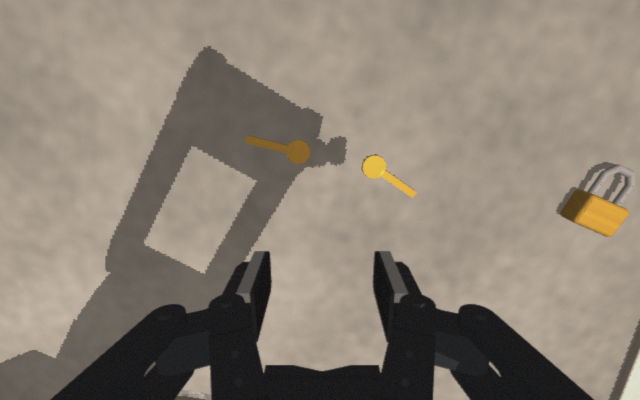

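View pics/s12c.png

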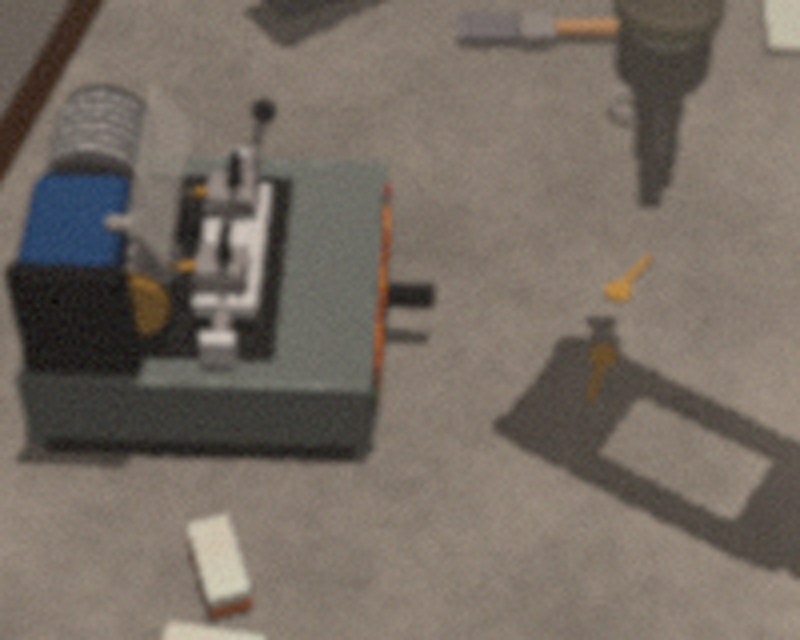

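Request:
{"name": "drive_tool", "arguments": {
  "moves": [
    [[15,3,5],0],
    [[30,7,10],0],
    [[45,10,15],0],
    [[60,13,20],0],
    [[70,15,20],0],
    [[70,15,20],0],
    [[70,15,20],0],
    [[70,15,20],0]
  ]
}}

```text
time: 42.43
tool_pos: [526.9, -83.1, 237.9]
tcp_rot: [-180.0, 0.1, 12.5]
ft_force: [0.6, 0.1, 0.3]
finger_gap: 50.0
```

```bash
python3 q.py;  python3 - <<'E'
from h import *
snap('wrist','w13'); crop('w13',180,0,450,130,2.9,'w13c')
snap('top','t13'); crop('t13',275,110,395,215,6.5,'t13c')
E
```

```text
42.4333 [526.9 -83.1 237.9] 12.47 [0.6 0.1 0.3] [-0.018  0.01  -0.009] 50.0
machine x far 40.1 y -5.9 Fx 0.6 Fy -0.0
Mroll -0.016 Mpitch 0.014
```

View pics/w13c.png

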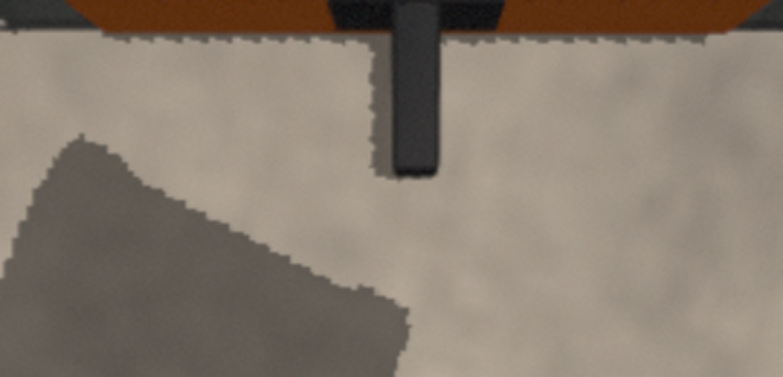

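View pics/t13c.png

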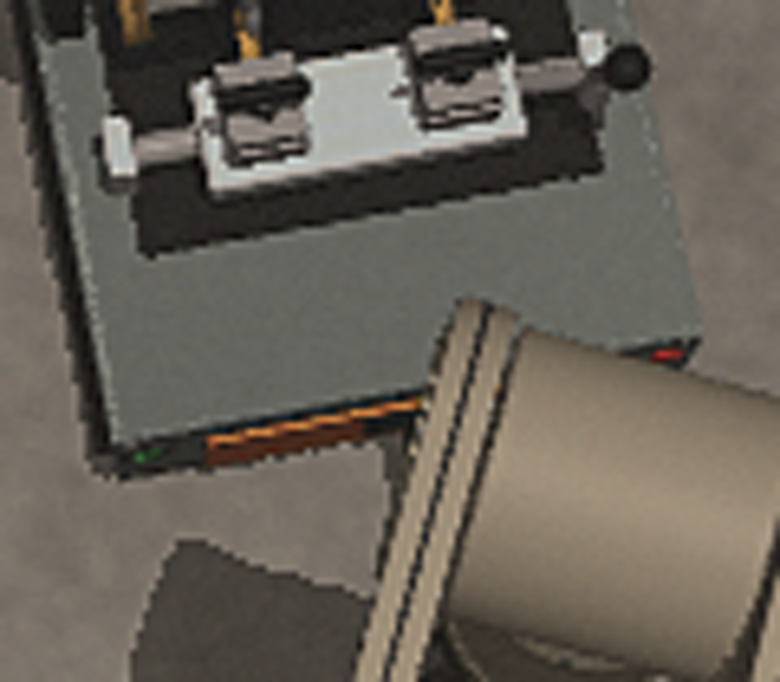

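```bash
python3 - <<'E'
from h import *
a=load('side0')['pixels'].astype(int); b=load('s12')['pixels'].astype(int)
for n,(x0,y0,x1,y1) in dict(keys=(335,155,375,205),chain=(230,250,272,290),plug=(240,222,270,258),mug=(250,295,292,350)).items():
    print(n,np.abs(a-b)[y0:y1,x0:x1].mean().round(2))
t=load('top0')['pixels'].astype(int); t2=load('t13')['pixels'].astype(int)
for n,(x0,y0,x1,y1) in dict(lock=(435,215,465,252),brush=(460,160,495,235),chain=(188,140,224,178),plug=(228,138,262,168),mug=(125,175,178,212)).items():
    print(n,np.abs(t-t2)[y0:y1,x0:x1].mean().round(2))
print(r.hand_in())
E
```

```text
keys 17.21
chain 3.36
plug 2.99
mug 2.99
lock 2.0
brush 1.92
chain 2.21
plug 2.08
mug 2.04
the job is handed in; nothing more can be done
None
```

The chip tray is back in the machine with its front panel against the face, set down behind the lip and released. I handed the job in at about 42.5 s, inside the 67 s limit.

- **Getting in:** I took the tray by its grip and lifted its far end over the lip. I lowered it until it just touched the lip to check the height, then raised it about 3 mm clear of the lip.
- **Guides:** By touch, the left guide stopped the tray twice, at peak readings of about 15 N and 8 N. I backed off and moved right about 6 mm in all, after which the tray slid home with no sideways force beyond sensor noise.
- **Seating:** The panel met the face at about 6 N with almost no twisting moment, so it was flat. I let the tray down until both the far and near ends rested on the bay floor, at about 6 N, then eased off, opened the fingers and drew clear.

**Last checks:**
- The last pictures show the panel against the face and parallel to it, with the grip free.
- I did not look for a sub-millimetre gap between panel and face. That rests on the contact feel, since I eased off slightly before lowering.
- The padlock, brush, cartons and mug match the first pictures to within camera noise.
- For the keys that comparison read high (17 against about 3), because the arm's shadow lay across one of them. The tray and fingers passed well above them and I saw no contact, but I didn't measure their positions again.

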